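# Set the watches out face up on the display stand

## Robot

A 6-joint arm with a two-finger parallel gripper is mounted at the origin on the work surface. World frame = base frame: x ahead of the robot, y to its left, z up, the work surface at z = 0. Lengths are in m, angles in degrees, forces in N, time in s.
With the tool pointing down it reaches from about 0.35 to 0.875 m from the base axis. Payload 4.2 kg.
Tool frame: the origin (TCP) lies on the centre line of the jaws, within the pads' length; the fingertips stand r.tip_extent ahead of it and the grasp point (between the pads) lies 11 mm behind it (r.tip_extent is the distance from the TCP to the fingertips, in m); z points along the fingers, y is the line along which they close (so a half turn about z gives the same grasp; the last joint's range is limited). The gripper opens to 87 mm and grips with 3 to 60 N. Pads are 19 mm wide; open, the fingers measure 117 mm over their backs; the gripper's body (75 mm by 190 mm) begins 51 mm behind the grasp point.
Start: joints at [81.28, 22.042, 0.453, 0, -68.411, -14.817], TCP at [0.25, 0.573, 0.231] pointing down, gripper open.
Joint ranges: [-179.83, 179.83], [-69.29, 118.12], [-61.27, 80.66], [-181.25, 117.63], [-171.15, -9.14], [-177.46, 177.46]. Speed limits (degrees/s): [159.86, 159.86, 180, 180, 180, 180].

## Interface

Orientations are given as a 3x3 rotation matrix whose columns are the frame's x, y, z axes.
In Python, from station import r gives the robot as it stands.
- The arm moves only by the shell command python3 -m jog 'ROWS'. ROWS is text: rows parted by semicolons, each of 5 numbers parted by spaces: the opening, from 0 (shut) to 1 (fully open), then the shift along the world's x, y, z in mm, then the turn about the world's z in degrees. In form: hand dx dy dz roll; .... A call has 1 to 5 rows; each row shifts and turns the commanded pose from where the row before left it; what a row does not reach is not made up. A row lasts 1/8 s, in which the tool goes at most 62.5 mm and 10.7 degrees, less where a joint would pass 70% of its speed; a pose out of reach is approached as far as the arm can. A call is refused whole if a number of a shift passes 62.5 or a number of a turn 10.7, either way. A call with a gripper value outside its range is refused whole. The fingers move at their own pace and stop on an object; the grip force is fixed at half the most. Time passes only in rows, so rows that do not move let the fingers close. It gives the time, the measured TCP pose, the force, the opening and the grip force at its end, in the units of the state.
- r.sense(): the state, without advancing time (a new reading comes with each control period).
- r.capture(name): name is "scene" or "top" or "wrist"; returns a dict with "pixels" (480x640x3 uint8, red, green, blue), "fovy" (degrees; the focal length in pixels is half the picture's height over the tangent of half this angle, whatever the lens; pixels are square), "cx", "cy" (the principal point, pixels), "origin" and "orientation" of the camera in the world; the wrist camera has in their place "T_tool_cam" (4x4, takes a point from camera to tool coordinates, whose origin is the TCP and whose axes are the flange's). Camera axes: x right, y down, z forward; pixel columns grow to the right and rows downward; lengths in m; the calibration is good to about 2 mm. The wrist camera is an equidistant fisheye: a pixel r from the principal point sees the ray r / f radians off the axis. A picture is of the moment at which its call begins: read the wrist's pose just before it. There is no depth.
- r.finish_job(): hands the job in; it is judged then, once.
The state is a dict: "time_s": time; "joints": joint angles; "joint_velocities": joint speeds; "effort": joint torques, N m; "tcp_pos": TCP position; "ee_rot": TCP orientation; "wrist_force": force on the tool from outside, world axes, zero at the start; "moment": the same for the moment, N m; "gripper_width": opening from 0.0 (shut) to 1.0 (fully open); "gripper_force": force on a finger pad.
Only numpy, scipy, OpenCV 4.12 (cv2) and the standard library are available. Lean on these libraries where they do the work, as an engineer would, in place of code of your own. Each camera call takes 0.05 s, during which the arm holds its last target. There are 200 camera calls.

## Task

First take the caliper and the file off the display stand and lay them flat in the tool tray, while the watch bars are still on the roll bed. Then turn each watch bar, which rolls along the rails of the bed, until its watch face looks straight up, and set it, still face up, in a free saddle of the display stand, one bar to a saddle, seated across both combs. Do not press on the watches, and leave the drawer box, the oil bottle and the jar where they are.

Things in the scene. Friction and masses are not known exactly. Their poses are not given: they have to be found in the camera images.
- bar_a: round wooden watch bar, loose: plain cylinder 130 mm long, 44 mm diameter, 0.3 kg; origin at its centre on its axis, x along the bar. A watch is fixed on its middle by a black strap 20 mm wide, 47 mm diameter (may be gripped). Pressed lightly from above it rolls without slipping and stays at the angle where it is left. Two or three are present; an absent one reads None
- bar_b: round wooden watch bar, loose: plain cylinder 130 mm long, 44 mm diameter, 0.3 kg; origin at its centre on its axis, x along the bar. A watch is fixed on its middle by a black strap 20 mm wide, 47 mm diameter (may be gripped). Pressed lightly from above it rolls without slipping and stays at the angle where it is left. Two or three are present; an absent one reads None
- bar_c: round wooden watch bar, loose: plain cylinder 130 mm long, 44 mm diameter, 0.3 kg; origin at its centre on its axis, x along the bar. A watch is fixed on its middle by a black strap 20 mm wide, 47 mm diameter (may be gripped). Pressed lightly from above it rolls without slipping and stays at the angle where it is left. Two or three are present; an absent one reads None
- watch_a: watch head fixed on bar_a: steel disc 40 mm diameter, 10 mm thick, white face. Origin at the bar's centre on its axis; z points out through the watch face, square to the bar. Back of the disc 23 mm, face 33 mm from the bar's axis; a small steel clasp opposite (28 mm from the axis) balances it. At the start the face looks sideways or down. Do not press on it
- watch_b: watch head fixed on bar_b: steel disc 40 mm diameter, 10 mm thick, white face. Origin at the bar's centre on its axis; z points out through the watch face, square to the bar. Back of the disc 23 mm, face 33 mm from the bar's axis; a small steel clasp opposite (28 mm from the axis) balances it. At the start the face looks sideways or down. Do not press on it
- watch_c: watch head fixed on bar_c: steel disc 40 mm diameter, 10 mm thick, white face. Origin at the bar's centre on its axis; z points out through the watch face, square to the bar. Back of the disc 23 mm, face 33 mm from the bar's axis; a small steel clasp opposite (28 mm from the axis) balances it. At the start the face looks sideways or down. Do not press on it
- bed: roll bed, fixed: dark wooden tray 154 (x) by 476 mm (y); origin under its centre, z up. Two level aluminium rails along y, 14 mm wide, at x = -48 and +48 mm, tops 40 mm above the origin: a bar on them has its axis at 62 mm and its watch head passes between them. Side guards 55 mm high, inner faces at x = +-71 mm; end walls at y = +-232 mm, 30 mm high but 62 mm at the rails (stops)
- stand: display stand, fixed: wooden base 115 mm (x) by 350 mm (y), 10 mm thick, with two wooden combs at x = -48 and +48 mm (16 mm thick), flat tops 45 mm above the origin; origin under its centre, z up. Three saddles (gaps 32 mm wide in both combs) at y = -100, 0 and +100 mm
- saddle0 (a point): saddle at y = -100 mm of the stand: the point where the centre of a bar lies when it is seated across both combs (60 mm above the bench); axes as the stand's, the bar lies along x either way round
- saddle1 (a point): saddle at y = 0 mm of the stand: the point where the centre of a bar lies when it is seated across both combs (60 mm above the bench); axes as the stand's, the bar lies along x either way round
- saddle2 (a point): saddle at y = 100 mm of the stand: the point where the centre of a bar lies when it is seated across both combs (60 mm above the bench); axes as the stand's, the bar lies along x either way round
- caliper: steel caliper, loose, 0.16 kg, at first slantwise across the stand's combs: beam 190 mm (x) by 18 mm (y) by 8 mm thick; origin under the middle of the beam, z up. A slider 34 mm wide and 14 mm thick sits at x = 19 to 65 mm with a small dial on it, two jaws stick out to y = -46 mm at x = 65 to 95 mm; the beam is bare from x = -95 to 19 mm
- file: flat file, loose, 0.08 kg, at first across the end of the stand's combs at its +y end: 158 mm long along x, lying flat; origin underneath, 1 mm from the middle, z up. Wooden handle x = -78 to -8 mm, 18 mm wide, 14 mm high; dark steel blade x = -10 to 80 mm, 14 mm wide, 5 mm thick
- tray: tool tray, fixed, grey plastic, open on top: 240 mm (x) by 150 mm (y), 28 mm high, walls and floor 5 mm thick; origin under its centre, z up. To the left or the right of the bed
- drawer_box: small wooden drawer box 160 x 90 x 60 mm, a bystander on the other side from the tray, loose; origin under its centre
- oil_bottle: amber bottle 44 mm in diameter, 100 mm high, a bystander, loose; origin under its centre
- jar: glass jar 60 mm in diameter, 60 mm high, a bystander, loose; origin under its centre
Not all that is in view belongs to the job. There is more than one size of the file; the job needs the smaller.

How it is judged:
By the outcome, as a careful person would: the job done as asked, in the order asked, and still so for the second after the job is handed in, with the robot touching nothing.
Of bar_a, bar_b, bar_c only 2 to 3 are there at a start; the rules pass over those that are not, and their reading is None.
At some moment in a run one of bar_a, bar_b, bar_c, caliper, file may be knocked a few centimetres aside while the robot is not near it.
Once in a run the grip may slacken for a moment while it holds something.
It also fails if it takes over 210 s, if anything falls off the work surface, if the arm or the gripper's body presses on something with over 40 N, if the wrist force passes 120 N, or if a joint passes its speed limit or range.

## Working session

There is one attempt and no reset: what is moved stays moved. The work goes in short steps, Python scripts to look and compute and a shell command to move; the robot and the scene stay as the last step left them, time stands still between calls to the robot, and variables do not carry over. Pictures are saved under pics/ and viewed, at most 14 in all, crops included, and the job is handed in when it is done.

```bash
ls; mkdir -p pics; python3 - <<'E'
from station import r
import cv2,json
s=r.sense();print({k:s[k] for k in('time_s','tcp_pos','gripper_width','wrist_force')},s['ee_rot'],r.tip_extent)
for n in('scene','top'):
    c=r.capture(n);cv2.imwrite(f'pics/{n}0.png',c['pixels'][:,:,::-1])
    print(n,{k:c[k] for k in c if k!='pixels'})
E
```

```text
pics
{'time_s': 0.0, 'tcp_pos': array([0.24933228, 0.57247139, 0.22944512]), 'gripper_width': 0.9986498627968762, 'wrist_force': array([ 1.20282355, -0.81376558,  0.49818842])} [[ 9.16727747e-01 -3.99511693e-01 -8.03515859e-04]
 [-3.99512492e-01 -9.16725455e-01 -2.05164635e-03]
 [ 8.30532669e-05  2.20181576e-03 -9.99997573e-01]] 0.008
scene {'fovy': 52.55924152805358, 'cx': 312.9346534535038, 'cy': 237.74680713641047, 'origin': array([1.70021955, 0.39533085, 0.77462459]), 'orientation': array([[-0.22339321,  0.49881733, -0.83742268],
       [ 0.97472787,  0.11522453, -0.19138674],
       [ 0.00102461, -0.85901372, -0.51195153]])}
top {'fovy': 44.49447869333686, 'cx': 325.18235889671064, 'cy': 244.9401805605643, 'origin': array([0.47604381, 0.11020746, 1.50961176]), 'orientation': array([[-0.01600166, -0.99878707,  0.04656529],
       [-0.99985772,  0.01623267,  0.00458707],
       [-0.00533738, -0.04648526, -0.99890472]])}
```

View pics/scene0.png

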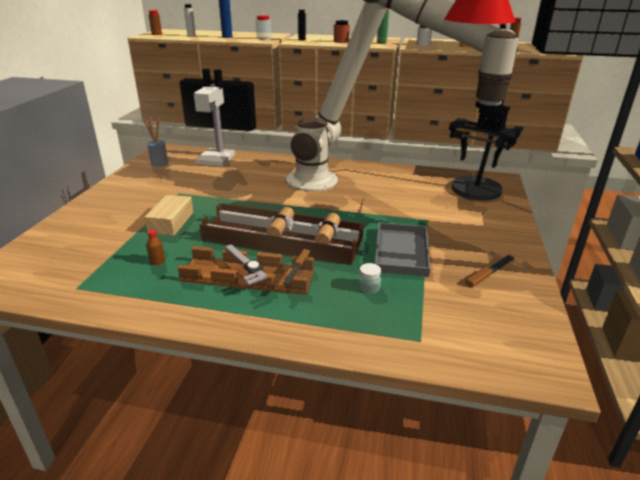

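View pics/top0.png

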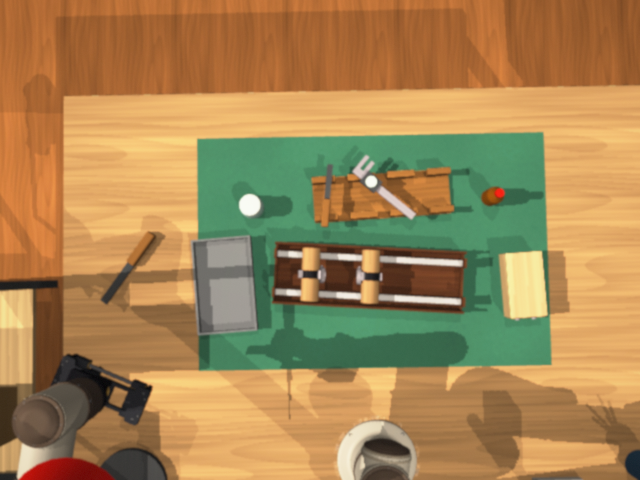

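Two bars are present: (311,275) and (370,276). There are two files. The one at (327,195) lies across the stand's +y end and is the shorter. The one at (130,268) lies on the bench and is larger. The description fits the one on the stand, and I'll confirm that in a crop.

```bash
cat >h.py <<'E'
from station import r
import numpy as np,cv2
def ray(c,u,v):
    f=240/np.tan(np.radians(c['fovy']/2)); return c['orientation']@np.array([(u-c['cx'])/f,(v-c['cy'])/f,1])
def P(c,u,v,z):
    d=ray(c,u,v);o=c['origin'];return (o+d*(z-o[2])/d[2]).round(4)
def proj(c,p):
    f=240/np.tan(np.radians(c['fovy']/2));q=c['orientation'].T@(np.asarray(p)-c['origin']);return q[:2]/q[2]*f+[c['cx'],c['cy']]
def crop(n,u0,v0,u1,v1,k,name,c=None):
    c=c or r.capture(n)
    cv2.imwrite('pics/'+name,cv2.resize(c['pixels'][v0:v1,u0:u1,::-1],None,fx=k,fy=k,interpolation=cv2.INTER_CUBIC));return c
def wray(c,s,u,v):
    f=240/np.radians(c['fovy']/2) if 0 else 240/np.tan(np.radians(c['fovy']/2))
    a=np.array([u-c['cx'],v-c['cy']]);q=np.hypot(*a);t=q/f
    d=np.r_[a/max(q,1e-9)*np.sin(t),np.cos(t)];T=np.array(c['T_tool_cam']);R=np.array(s['ee_rot'])
    return R@T[:3,3]+s['tcp_pos'],R@T[:3,:3]@d
def WP(c,s,u,v,z):
    o,d=wray(c,s,u,v);return (o+d*(z-o[2])/d[2]).round(4)
E
python3 - <<'E'
from h import *
c=crop('top',190,145,480,345,2.75,'crop1.png')
for n,u,v,z in[('file_len_small',328,166,.045),('',324,226,.05),('big',154,234,.012),('',105,301,.005)]:print(n,P(c,u,v,z))
E
```

```text
file_len_small [0.7429 0.1067 0.045 ]
 [0.5914 0.1191 0.05  ]
big [0.581  0.5551 0.012 ]
 [0.4116 0.6832 0.005 ]
```

View pics/crop1.png

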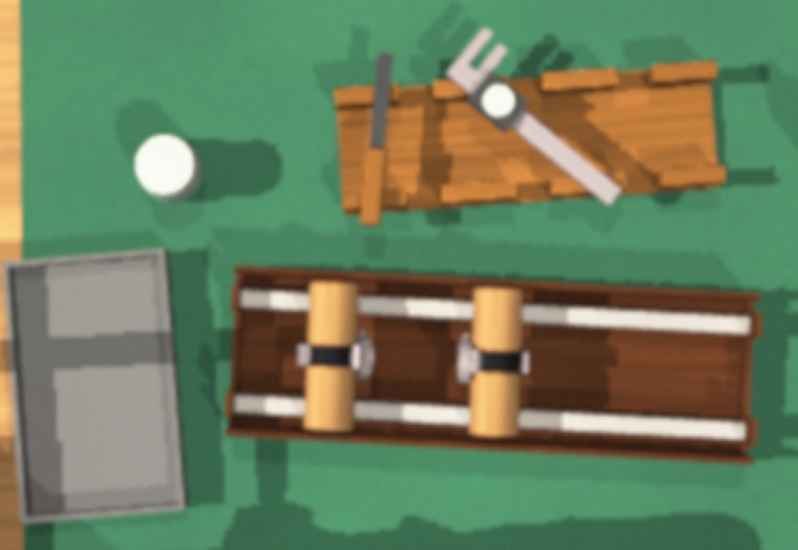

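The crop confirms the files: the one on the stand is about 152 mm long and the bench one about 213 mm, so I take the one on the stand. Bar 1 at crop (331,355) has its watch on the -y side at (363,355) and its clasp at (305,355). Bar 2 at (497,360) has its watch on the +y side at (467,358). The caliper's bare end is at (612,198) and its dial at (499,100).

```bash
python3 - <<'E'
from h import *
c=r.capture('top')
g=lambda a,b,z:P(c,190+(a+.5)/2.75-.5,145+(b+.5)/2.75-.5,z)
def seg(n,a,b,z1,z2):
    p,q=g(*a,z1),g(*b,z2);d=q-p;print(n,p,q,'mid',((p+q)/2).round(3),'len',np.hypot(*d[:2]).round(3),'yaw',np.degrees(np.arctan2(d[1],d[0])).round(1))
seg('file',(371,222),(384,55),.059,.05)
seg('caliper',(612,198),(455,75),.053,.053)
seg('bar1',(329,430),(333,283),.062,.062)
seg('bar2',(495,435),(499,289),.062,.062)
seg('railtop',(749,324),(240,298),.04,.04)
seg('railbot',(745,431),(235,404),.04,.04)
seg('standtop',(717,70),(334,97),.045,.045)
seg('standbot',(725,176),(342,207),.045,.045)
seg('trayL',(24,521),(6,264),.028,.028)
seg('trayR',(184,508),(163,250),.028,.028)
E
python3 -m jog '1 62 -60 40 0;1 62 -60 0 0; 1 62 -60 0 0;1 62 -60 0 0;1 62 -60 0 0'
python3 -m jog '1 40 -60 0 0;1 30 -60 0 0; 1 0 0 0 0'
python3 - <<'E'
from h import *
s=r.sense();c=crop('wrist',0,0,640,480,1.25,'w1.png');print(s['tcp_pos'],s['ee_rot'][:,1],{k:c[k] for k in c if k!='pixels'})
E
```

```text
file [0.5922 0.1176 0.059 ] [0.7453 0.1033 0.05  ] mid [0.669 0.11  0.054] len 0.154 yaw -5.3
caliper [ 0.6108 -0.1009  0.053 ] [0.7253 0.0391 0.053 ] mid [ 0.668 -0.031  0.053] len 0.181 yaw 50.7
bar1 [0.406  0.1581 0.062 ] [0.5376 0.1525 0.062 ] mid [0.472 0.155 0.062] len 0.132 yaw -2.4
bar2 [0.3993 0.0098 0.062 ] [0.5297 0.0036 0.062 ] mid [0.464 0.007 0.062] len 0.131 yaw -2.7
railtop [ 0.495  -0.2246  0.04  ] [0.5262 0.2382 0.04  ] mid [0.511 0.007 0.04 ] len 0.464 yaw 86.1
railbot [ 0.3981 -0.2184  0.04  ] [0.4299 0.2439 0.04  ] mid [0.414 0.013 0.04 ] len 0.463 yaw 86.1
standtop [ 0.7272 -0.2005  0.045 ] [0.7083 0.1496 0.045 ] mid [ 0.718 -0.025  0.045] len 0.351 yaw 93.1
standbot [ 0.63   -0.2052  0.045 ] [0.6074 0.1438 0.045 ] mid [ 0.619 -0.031  0.045] len 0.35 yaw 93.7
trayL [0.3259 0.4392 0.028 ] [0.5614 0.4544 0.028 ] mid [0.444 0.447 0.028] len 0.236 yaw 3.7
trayR [0.3355 0.2927 0.028 ] [0.5719 0.3096 0.028 ] mid [0.454 0.301 0.028] len 0.237 yaw 4.1
time_s: 0.82
tcp_pos: [0.471, 0.3582, 0.2569]
ee_rot: [[0.917, -0.399, 0.0], [-0.399, -0.917, 0.0], [-0.0, -0.0, -1.0]]
wrist_force: [-0.1, 0.3, -0.2]
gripper_width: 1.003
gripper_force: 0.0
time_s: 1.2
tcp_pos: [0.5339, 0.248, 0.2565]
ee_rot: [[0.914, -0.405, -0.001], [-0.405, -0.914, -0.001], [-0.0, 0.001, -1.0]]
wrist_force: [0.5, 0.1, -1.2]
gripper_width: 1.0
gripper_force: 0.0
[0.53390623 0.2479986  0.25654064] [-0.40492768 -0.91434812  0.00104769] {'fovy': 65.70646984690485, 'cx': 312.9132578175799, 'cy': 237.21172566123735, 'T_tool_cam': array([[-6.94043526e-05, -9.67925179e-01, -2.51238618e-01,
         6.84220981e-02],
       [ 9.99999815e-01,  8.44940036e-05, -6.01771393e-04,
         4.17882900e-04],
       [ 6.03697840e-04, -2.51238614e-01,  9.67924994e-01,
        -1.54644055e-01],
       [ 0.00000000e+00,  0.00000000e+00,  0.00000000e+00,
         1.00000000e+00]])}
```

View pics/w1.png

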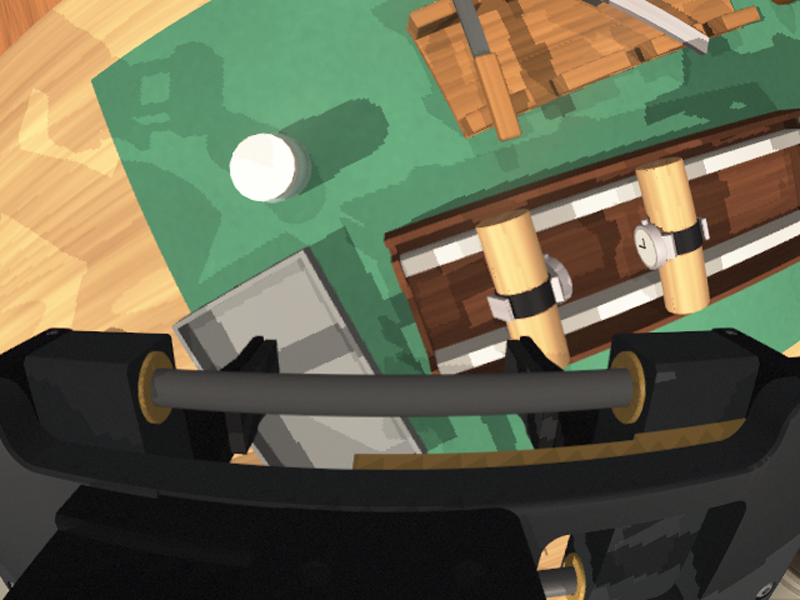

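The wrist view is sharp. Bar B's white face at (648,245) looks sideways and somewhat up toward +y, and bar A's watch at (560,280) faces -y and down. Next I turn the tool along the caliper and look from closer in.

```bash
python3 -m jog '1 14 -47 0 10.7;1 14 -47 0 10.7;1 14 -47 0 10.7;1 14 -47 0 10.7;1 14 -47 0 10.7' >/dev/null
python3 -m jog '1 14 -47 0 10.7;1 12 -46 0 10.5;1 0 0 0 0;1 0 0 0 0' 
python3 - <<'E'
from h import *
s=r.sense();c=crop('wrist',0,0,640,480,1.25,'w2.png')
E
```

```text
time_s: 2.38
tcp_pos: [0.6285, -0.0751, 0.2565]
ee_rot: [[0.627, 0.779, -0.001], [0.779, -0.627, 0.0], [-0.0, -0.001, -1.0]]
wrist_force: [-0.1, 0.8, -0.6]
gripper_width: 1.002
gripper_force: 0.0
```

View pics/w2.png

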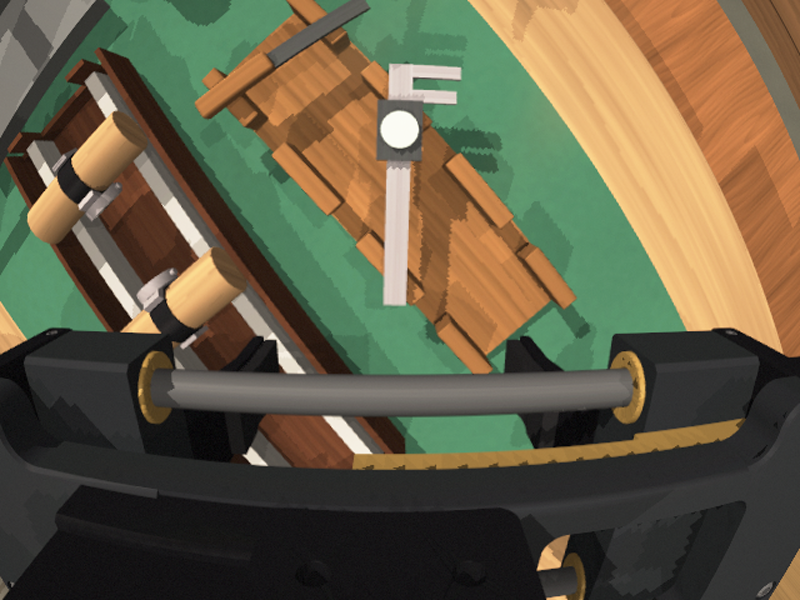

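The caliper's bare end is at (395,303) and the slider's lower edge at (399,162). The file runs from (207,105) to (366,5).

```bash
python3 - <<'E'
from h import *
s=r.sense();c=r.capture('wrist')
g=lambda a,b,z:WP(c,s,(a+.5)/1.25-.5,(b+.5)/1.25-.5,z)
def seg(n,a,b,z1,z2):
    p,q=g(*a,z1),g(*b,z2);d=q-p;print(n,p,q,'mid',((p+q)/2).round(3),'len',np.hypot(*d[:2]).round(3),'yaw',np.degrees(np.arctan2(d[1],d[0])).round(1));return p,q
p,q=seg('cal bare',(395,304),(399,163),.053,.053)
seg('cal all',(395,304),(401,66),.053,.053)
seg('file',(207,107),(367,5),.055,.05)
seg('combnear',(485,372),(206,74),.045,.045)
d=(q-p)/np.linalg.norm(q-p);t=p+d*.098;print('target x=3:',t,'delta',t-s['tcp_pos'])
E
```

```text
cal bare [ 0.6115 -0.1007  0.053 ] [ 0.6834 -0.0159  0.053 ] mid [ 0.647 -0.058  0.053] len 0.111 yaw 49.7
cal all [ 0.6115 -0.1007  0.053 ] [0.7326 0.0428 0.053 ] mid [ 0.672 -0.029  0.053] len 0.188 yaw 49.8
file [0.5967 0.1197 0.055 ] [0.7454 0.1009 0.05  ] mid [0.671 0.11  0.053] len 0.15 yaw -7.2
combnear [ 0.6328 -0.1998  0.045 ] [0.6114 0.147  0.045 ] mid [ 0.622 -0.026  0.045] len 0.347 yaw 93.5
target x=3: [ 0.67487738 -0.02595171  0.053     ] delta [ 0.0463753   0.04876485 -0.20369405]
```

```bash
python3 -m jog '0.3 44 47 -40 -1.4;0.3 0 0 -60 0;0.3 0 0 -40 0;0.3 0 0 0 0' |grep -E 'tcp|width|rot'
python3 -m jog '0.3 0 0 -30 0;0.3 0 0 -26 0;0.3 0 0 -20 0;0.3 0 0 0 0' |grep -E 'tcp|width|force'
python3 -m jog '0 0 0 0 0;0 0 0 0 0;0 0 0 0 0;0 0 0 0 0'; python3 -m jog '0 0 0 20 0;0 0 0 40 0;0 0 0 60 0;0 0 0 0 0'
```

```text
tcp_pos: [0.6624, -0.0362, 0.1203]
ee_rot: [[0.645, 0.764, -0.008], [0.764, -0.645, -0.001], [-0.006, -0.006, -1.0]]
gripper_width: 0.631
tcp_pos: [0.6654, -0.0368, 0.0489]
wrist_force: [-0.6, 0.3, 0.3]
gripper_width: 0.307
gripper_force: 0.0
time_s: 3.98
tcp_pos: [0.6662, -0.037, 0.0503]
ee_rot: [[0.645, 0.764, 0.004], [0.764, -0.645, 0.0], [0.003, 0.003, -1.0]]
wrist_force: [-1.3, 1.6, 6.1]
gripper_width: 0.201
gripper_force: 30.0
time_s: 4.47
tcp_pos: [0.6683, -0.0374, 0.1747]
ee_rot: [[0.645, 0.764, 0.013], [0.764, -0.645, 0.001], [0.009, 0.01, -1.0]]
wrist_force: [0.9, -0.4, -1.6]
gripper_width: 0.201
gripper_force: 30.0
```

```bash
python3 -m jog '0 -20 30 0 -5.7;0 -30 50 0 -5.7;0 -30 50 0 -5.7;0 -30 50 0 -5.7;0 -30 50 0 -5.7' |grep -E 'tcp|width'
python3 -m jog '0 -30 50 0 -5.7;0 -30 50 0 -5.7;0 -28 50 0 -5.7;0 0 13 0 -0.3;0 0 0 0 0' |grep -E 'tcp|rot|width'
```

```text
tcp_pos: [0.5233, 0.1936, 0.1672]
gripper_width: 0.202
tcp_pos: [0.4365, 0.3559, 0.1672]
ee_rot: [[0.998, 0.069, -0.001], [0.069, -0.998, -0.001], [-0.001, 0.001, -1.0]]
gripper_width: 0.203
```

```bash
python3 -m jog '0 3 0 -50 0;0 0 0 -45 0;0 0 0 -30 0;0 0 0 -10 0;0 0 0 0 0' |grep -E 'tcp|width|wrist'
python3 - <<'E'
from h import *
crop('wrist',0,0,640,480,1.25,'w3.png')
E
```

```text
tcp_pos: [0.4404, 0.3546, 0.033]
wrist_force: [0.0, -0.0, -1.2]
gripper_width: 0.199
```

View pics/w3.png

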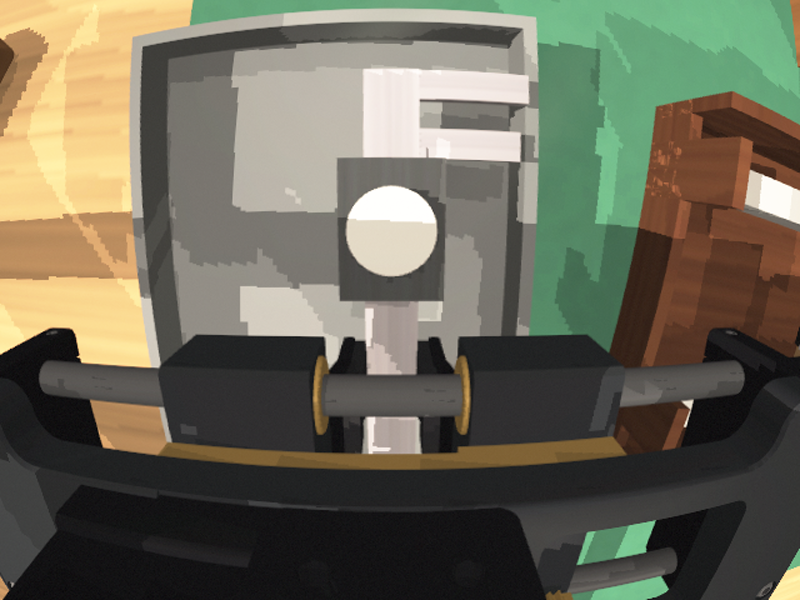

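The jaw tip at (528,88) is close to the tray's inner wall edge near (518,60), so I measure the gap before lowering.

```bash
python3 - <<'E'
from h import *
s=r.sense();c=r.capture('wrist')
g=lambda a,b,z:WP(c,s,(a+.5)/1.25-.5,(b+.5)/1.25-.5,z)
for n,a,b,z in[('jaw1',528,88,.036),('jaw2',520,150,.036),('R out top',537,16,.028),('R in',526,30,.028),('R out',531,240,.028),('R in',517,240,.028),('L out',134,38,.028),('L in',147,50,.028),('beam L',363,90,.036),('beam R',420,90,.036),('beam end',390,69,.036)]:print(n,g(a,b,z))
E
```

```text
jaw1 [0.5441 0.3165 0.036 ]
jaw2 [0.5225 0.3179 0.036 ]
R out top [0.5744 0.3119 0.028 ]
R in [0.568  0.3159 0.028 ]
R out [0.4917 0.3085 0.028 ]
R in [0.4912 0.3138 0.028 ]
L out [0.5633 0.4626 0.028 ]
L in [0.5574 0.4557 0.028 ]
beam L [0.5379 0.3709 0.036 ]
beam R [0.5391 0.3525 0.036 ]
beam end [0.5456 0.3627 0.036 ]
```

```bash
python3 -m jog '0 0 5 0 0;0 0 0 -10 0;0 0 0 -8 0;0 0 0 0 0' |grep -E 'tcp|width|wrist'; python3 -m jog '0.3 0 0 0 0;0.3 0 0 0 0;0.3 0 0 0 0'|grep -E 'tcp|width|wrist';python3 -m jog '0.3 0 0 20 0;0.3 0 0 40 0;0.3 0 0 50 0;0.3 0 0 50 0;0.4 0 0 0 0'|grep -E 'tcp|width|wrist'
```

```text
tcp_pos: [0.4395, 0.3603, 0.0141]
wrist_force: [-0.1, 0.1, -0.8]
gripper_width: 0.201
tcp_pos: [0.44, 0.3607, 0.0151]
wrist_force: [-0.2, -0.2, 0.8]
gripper_width: 0.297
tcp_pos: [0.4417, 0.3626, 0.1801]
wrist_force: [-0.5, -0.8, -1.0]
gripper_width: 0.353
```

```bash
python3 -m jog '0.4 26 -50 30 -3;0.4 28 -50 20 -3;0.4 28 -50 0 -3;0.4 28 -50 0 -1;0.4 28 -50 0 0' |grep -E 'tcp|width'; python3 -m jog '0.4 0 0 0 0;0.4 0 0 0 0'|grep -E 'tcp|rot|width'
python3 - <<'E'
from h import *
crop('wrist',0,0,640,480,1.25,'w4.png')
E
```

```text
tcp_pos: [0.5776, 0.1098, 0.2235]
gripper_width: 0.4
tcp_pos: [0.5769, 0.1114, 0.2234]
ee_rot: [[0.994, -0.108, -0.002], [-0.108, -0.994, -0.0], [-0.001, 0.0, -1.0]]
gripper_width: 0.4
```

View pics/w4.png

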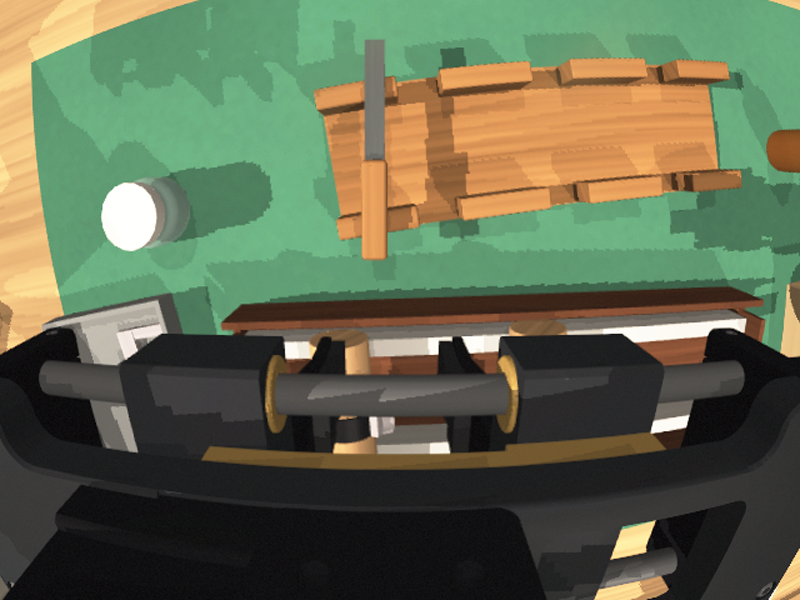

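The file lies at (374,258) to (374,40). All three saddles of the stand are visible, and the caliper is in the tray.

```bash
python3 - <<'E'
from h import *
s=r.sense();c=r.capture('wrist')
g=lambda a,b,z:WP(c,s,(a+.5)/1.25-.5,(b+.5)/1.25-.5,z)
for n,a,b,z in[('hend',374,258,.057),('junc',374,161,.059),('tip',374,40,.05),
 ('far g2',396,80,.045),('',439,70,.045),('far g1',531,64,.045),('',560,61,.045),('far g0',645,60,.045),('',662,62,.045),
 ('near g2',418,207,.045),('',457,200,.045),('near g1',551,189,.045),('',577,181,.045),('near g0',664,175,.045),('',676,174,.045),
 ('near L',338,220,.045),('near R',741,172,.045)]:print(n,g(a,b,z))
E
```

```text
hend [0.5908 0.1225 0.057 ]
junc [0.6579 0.1149 0.059 ]
tip [0.7463 0.1058 0.05  ]
far g2 [0.7156 0.0935 0.045 ]
 [0.7204 0.0623 0.045 ]
far g1 [ 0.7224 -0.0065  0.045 ]
 [ 0.7248 -0.03    0.045 ]
far g0 [ 0.729  -0.1058  0.045 ]
 [ 0.7286 -0.1226  0.045 ]
near g2 [0.6223 0.0877 0.045 ]
 [0.6247 0.0592 0.045 ]
near g1 [ 0.6277 -0.0125  0.045 ]
 [ 0.6327 -0.0341  0.045 ]
near g0 [ 0.6353 -0.1139  0.045 ]
 [ 0.636  -0.1263  0.045 ]
near L [0.6193 0.1458 0.045 ]
near R [ 0.638  -0.2024  0.045 ]
```

```bash
python3 -m jog '0.4 34 3 -20 0;0.4 34 2 -20 0;0.4 0 0 -30 0;0.4 0 0 -30 0;0.4 0 0 0 0' |grep -E 'tcp|width'
python3 -m jog '0.4 0 0 -20 0;0.4 0 0 -20 0;0.4 0 0 -10 0;0.4 0 0 0 0' |grep -E 'tcp|rot|width'
```

```text
tcp_pos: [0.6431, 0.1174, 0.1215]
gripper_width: 0.4
tcp_pos: [0.6454, 0.1172, 0.0747]
ee_rot: [[0.994, -0.106, 0.0], [-0.106, -0.994, -0.0], [0.0, 0.0, -1.0]]
gripper_width: 0.4
```

```bash
python3 -m jog '0.4 0 0 -14 0;0.4 0 0 -11 0;0.4 0 0 0 0' |grep -E 'tcp|width|force'
python3 -m jog '0 0 0 0 0;0 0 0 0 0;0 0 0 0 0;0 0 0 0 0' |grep -E 'tcp|width|force'
python3 -m jog '0 0 0 20 0;0 0 0 40 0;0 0 0 40 0;0 0 0 0 0' |grep -E 'tcp|width|force'
```

```text
tcp_pos: [0.6444, 0.1162, 0.0478]
wrist_force: [-0.1, 0.2, 0.7]
gripper_width: 0.399
gripper_force: 0.0
tcp_pos: [0.6456, 0.1166, 0.0497]
wrist_force: [0.6, 0.1, 1.9]
gripper_width: 0.202
gripper_force: 30.0
tcp_pos: [0.6474, 0.1173, 0.1535]
wrist_force: [0.0, 0.8, -1.1]
gripper_width: 0.2
gripper_force: 30.0
```

```bash
python3 -m jog '0 -20 25 10 1.7;0 -40 54 0 2;0 -40 54 0 2;0 -40 54 0 2;0 -40 54 0 2' |grep -E 'tcp|width'
python3 -m jog '0 -40 54 0 0.4;0 -5 2 0 0;0 0 0 0 0;0 0 0 0 0' |grep -E 'tcp|rot|width'
```

```text
tcp_pos: [0.4745, 0.3434, 0.1581]
gripper_width: 0.203
tcp_pos: [0.4348, 0.3936, 0.1587]
ee_rot: [[0.998, 0.067, -0.001], [0.067, -0.998, -0.001], [-0.001, 0.001, -1.0]]
gripper_width: 0.2
```

```bash
python3 -m jog '0 -13 21 0 0;0 0 0 -30 0;0 0 0 -40 0;0 0 0 -30 0;0 0 0 0 0' |grep -E 'tcp|width'
python3 -m jog '0 0 0 0 0' |grep -E 'tcp|width|wrist'
python3 - <<'E'
from h import *
crop('wrist',0,0,640,480,1.25,'w5.png')
E
```

```text
tcp_pos: [0.4212, 0.4129, 0.0567]
gripper_width: 0.203
tcp_pos: [0.4226, 0.4159, 0.0604]
wrist_force: [-0.2, 0.2, -0.7]
gripper_width: 0.202
```

View pics/w5.png

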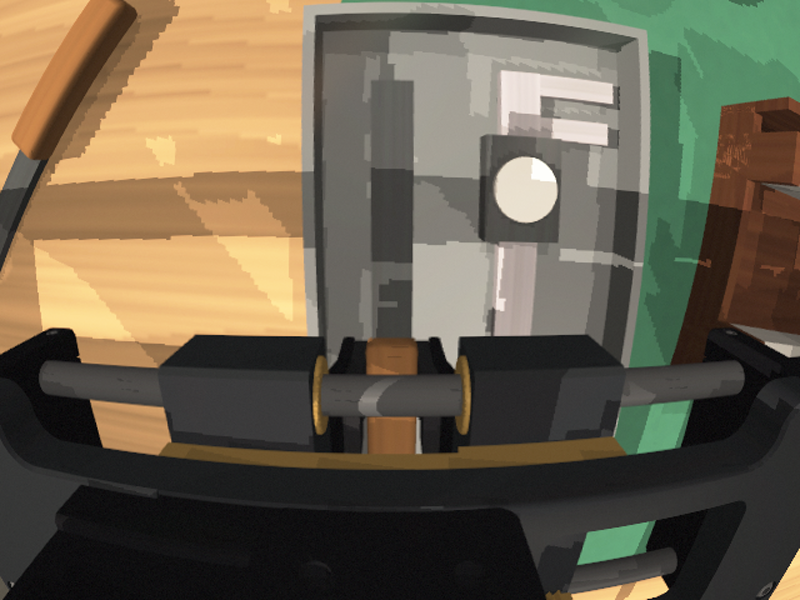

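The caliper lies flat at (520,190), and the file hangs clear of it at (392,200) within the tray. I lower and release it.

```bash
python3 -m jog '0 0 0 -20 0;0 0 0 -15 0;0 0 0 -9 0;0 0 0 0 0' |grep -E 'tcp|width|wrist'
python3 -m jog '0.32 0 0 0 0;0.32 0 0 0 0;0.32 0 0 0 0;0.32 0 0 20 0;0.32 0 0 40 0'|grep -E 'tcp|width|wrist'
python3 -m jog '0.32 0 0 50 0;0.5 0 -40 50 0;1 0 -50 30 0;1 0 -50 0 0;1 0 0 0 0'|grep -E 'tcp|width|wrist'
python3 - <<'E'
from h import *
c=r.capture('scene');c=crop('top',190,145,480,345,2.75,'crop2.png')
E
```

```text
tcp_pos: [0.4212, 0.4155, 0.0148]
wrist_force: [-0.4, 0.1, -1.4]
gripper_width: 0.202
tcp_pos: [0.4206, 0.4146, 0.0744]
wrist_force: [1.0, 0.2, 0.5]
gripper_width: 0.321
tcp_pos: [0.4208, 0.2739, 0.2051]
wrist_force: [0.8, 1.2, 0.6]
gripper_width: 0.69
```

View pics/crop2.png

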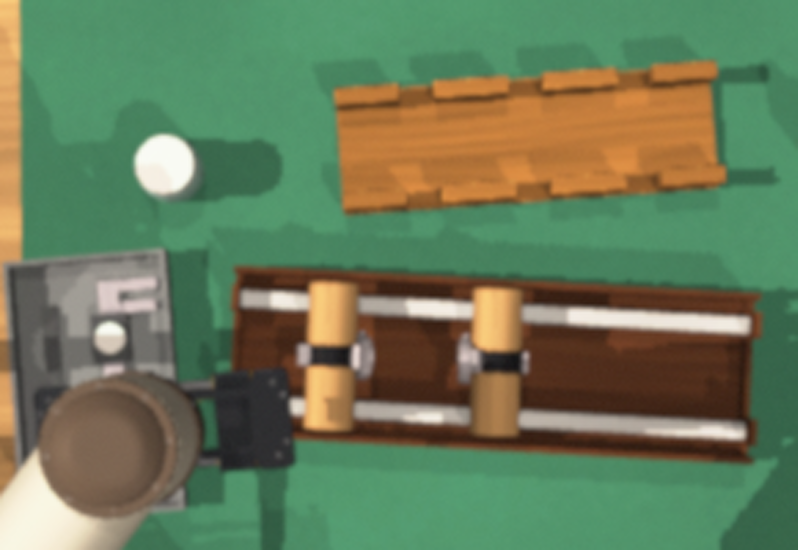

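The stand is empty and both bars are still at their places. Next I turn the gripper so that it opens along the bar and look at bar B from directly above.

```bash
python3 -m jog '1 4 -18 0 -9.8;1 4 -19 0 -9.8;1 4 -19 0 -9.8;1 4 -19 0 -9.8;1 4 -19 0 -9.8' |grep -E 'tcp'
python3 -m jog '1 4 -18 0 -9.8;1 4 -19 0 -9.8;1 4 -19 0 -9.8;1 4 -19 0 -9.8;1 4 -19 0 -9.8' |grep -E 'tcp'
python3 -m jog '1 0 0 0 0;1 0 0 0 0' |grep -E 'tcp|rot'
python3 - <<'E'
from h import *
crop('wrist',60,0,580,300,1.5,'w6.png')
E
```

```text
tcp_pos: [0.4417, 0.1833, 0.2037]
tcp_pos: [0.462, 0.0892, 0.2037]
tcp_pos: [0.4616, 0.0895, 0.2038]
ee_rot: [[-0.068, -0.998, -0.0], [-0.998, 0.068, -0.0], [0.0, 0.0, -1.0]]
```

View pics/w6.png

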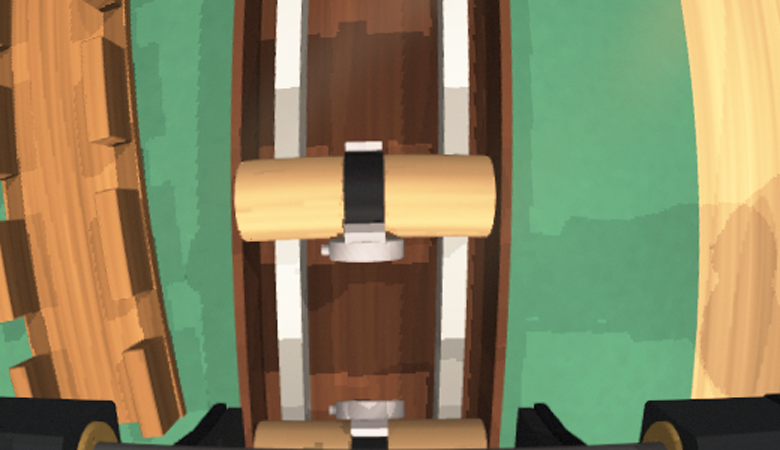

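The bar's silhouette runs over rows 156–240, with the strap at column 364. The watch rim is edge-on at (366,250), so the face is sideways toward +y and slightly down. That needs a roll of about 95°, toward -y.

```bash
python3 - <<'E'
from h import *
s=r.sense();c=r.capture('wrist')
g=lambda a,b,z:WP(c,s,60+(a+.5)/1.5-.5,(b+.5)/1.5-.5,z)
a,b=g(236,200,.062),g(495,195,.062);print(a,b,(a+b)/2)
for p in[(300,157),(300,240),(430,156),(430,238),(366,262),(366,142)]:print(p,g(*p,.062))
print(g(366,254,.082))
print(s['tcp_pos'],s['joints'])
t=r.capture('top')
k=lambda a,b,z:P(t,190+(a+.5)/2.75-.5,145+(b+.5)/2.75-.5,z)
for n,u in(('2',(416,90,425,195)),('1',(525,82,533,186)),('0',(634,75,643,180))):print(n,(k(*u[:2],.045)+k(*u[2:],.045))/2)
E
```

```text
[0.5331 0.0063 0.062 ] [0.3948 0.0137 0.062 ] [0.46395 0.01    0.062  ]
(300, 157) [ 0.4966 -0.0131  0.062 ]
(300, 240) [0.5    0.0313 0.062 ]
(430, 156) [ 0.4283 -0.0085  0.062 ]
(430, 238) [0.4311 0.0352 0.062 ]
(366, 262) [0.4658 0.0459 0.062 ]
(366, 142) [ 0.4613 -0.0181  0.062 ]
[0.4649 0.0402 0.082 ]
[0.46154963 0.08955723 0.20387838] [ 3.08514656e+01  8.21360113e+00 -2.28061064e+01  9.77772847e-04
 -5.89836014e+01 -3.47415114e+01]
2 [0.6653  0.07135 0.045  ]
1 [ 0.67145 -0.02775  0.045  ]
0 [ 0.6757  -0.12765  0.045  ]
```

```bash
python3 -m jog '1 2 -40 -20 0;1 0 -38 -30 0;1 0 0 -20 0;1 0 0 -5 0;1 0 0 0 0' |grep -E 'tcp|wrist'
python3 -m jog '1 0 0 -6 0;1 0 0 0 0' |grep -E 'tcp|wrist'
python3 -m jog '1 0 0 -6 0;1 0 0 0 0' |grep -E 'tcp|wrist'
```

```text
tcp_pos: [0.4637, 0.0112, 0.1293]
wrist_force: [-0.4, 0.1, 0.6]
tcp_pos: [0.4633, 0.011, 0.1231]
wrist_force: [0.2, 0.3, 0.5]
tcp_pos: [0.4629, 0.0106, 0.1166]
wrist_force: [0.5, -1.1, -0.3]
```

```bash
python3 -m jog '1 0 0 -8 0;1 0 0 -8 0;1 0 0 -5 0;1 0 0 0 0' |grep -E 'tcp|wrist'
python3 -m jog '1 0 0 -2 0;1 0 0 0 0' |grep -E 'tcp|wrist'
```

```text
tcp_pos: [0.463, 0.0105, 0.0954]
wrist_force: [0.7, 0.4, 0.4]
tcp_pos: [0.4633, 0.0107, 0.094]
wrist_force: [0.6, -0.4, -0.4]
```

```bash
for i in 1 2; do python3 -m jog '1 0 0 -1 0;1 0 0 0 0' |grep -E 'tcp|wrist';done
python3 -m jog '1 0 0 -0.5 0;1 0 0 0 0' |grep -E 'tcp|wrist'
```

```text
tcp_pos: [0.4633, 0.0107, 0.0931]
wrist_force: [-0.2, 0.2, 0.2]
tcp_pos: [0.4635, 0.0107, 0.0923]
wrist_force: [-0.4, 0.3, 2.9]
tcp_pos: [0.4634, 0.0106, 0.0922]
wrist_force: [-1.5, -0.5, 7.6]
```

```bash
python3 -m jog '1 -0.5 -8 0 0;1 -0.5 -8 0 0;1 -0.5 -8 0 0;1 -0.5 -8 0 0;1 0 0 0 0' |grep -E 'tcp|wrist'
python3 -m jog '1 -0.5 -8 0 0;1 -0.5 -8 0 0;1 -0.5 -8 0 0;1 -0.5 -8 0 0;1 0 0 0 0' |grep -E 'tcp|wrist'
python3 -m jog '1 0 0 3 0;1 0 0 20 0;1 0 30 40 0;1 0 40 20 0;1 0 40 10 0' |grep -E 'tcp|wrist'
python3 -m jog '1 0 5 0 0;1 0 0 0 0' |grep -E 'tcp|wrist'
python3 - <<'E'
from h import *
crop('wrist',60,0,580,300,1.5,'w7.png')
E
```

```text
tcp_pos: [0.4612, -0.0218, 0.0913]
wrist_force: [0.3, -0.6, 0.5]
tcp_pos: [0.4592, -0.0539, 0.0915]
wrist_force: [-0.7, -0.2, 0.1]
tcp_pos: [0.4598, 0.0582, 0.1864]
wrist_force: [-0.6, 0.9, -0.6]
tcp_pos: [0.4589, 0.0619, 0.1843]
wrist_force: [-0.5, 0.0, -0.2]
```

View pics/w7.png

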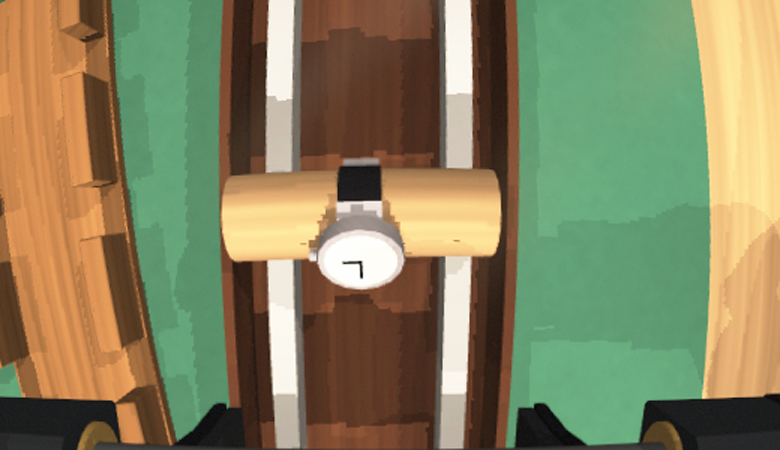

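The face is visible at (361,260), tilted toward +y, and the roll stopped short when contact was lost. I compute the remaining angle.

```bash
cat >>h.py <<'E'
Y=np.array([.068,.998,0])  # bed +y
def angle(c,s,e1,e2,face,map,za=.062,R=.033,Y=Y):
    """bar centre from silhouette edges (tangent rays), watch angle from up toward Y (deg)"""
    o,d1=wray(c,s,*map(e1));_,d2=wray(c,s,*map(e2))
    # bisect in the Y-z plane
    pr=lambda d:np.array([d@Y,d[2]])/np.hypot(d@Y,d[2])
    m=pr(d1)+pr(d2);ya=o@Y+m[0]*(za-o[2])/m[1]
    o,d=wray(c,s,*map(face));f=pr(d);q=np.array([o@Y-ya,o[2]-za]);b=q@f;t=-b-np.sqrt(max(b*b-q@q+R*R,0));p=q+t*f
    ctr=o+d*(za+p[1]-o[2])/d[2]
    return 'axisY',round(ya,4),'x',ctr[0].round(4),'angle',np.degrees(np.arctan2(p[0],p[1])).round(1)
E
python3 - <<'E'
from h import *
s=r.sense();c=r.capture('wrist')
m=lambda p:(60+(p[0]+.5)/1.5-.5,(p[1]+.5)/1.5-.5)
print(s['tcp_pos'])
print(angle(c,s,(361,169),(361,260),(361,260),m))
E
```

```text
[0.45880498 0.06130135 0.18411701]
('axisY', np.float64(0.0236), 'x', np.float64(0.4636), 'angle', np.float64(38.5))
```

```bash
python3 -m jog '1 2 -35 -20 0;1 1 -34 -30 0;1 0 0 -25 0;1 0 0 0 0;1 0 0 0 0' |grep -E 'tcp|wrist'

```

```text
tcp_pos: [0.4629, -0.0075, 0.1102]
wrist_force: [-0.1, 0.4, 0.1]
```

```bash
python3 -m jog '1 0 0 -8 0;1 0 0 -8 0;1 0 0 0 0' |grep -E 'tcp|wrist'
python3 -m jog '1 0 0 -1.5 0;1 0 0 0 0' |grep -E 'tcp|wrist';python3 -m jog '1 0 0 -0.7 0;1 0 0 0 0' |grep -E 'tcp|wrist'
```

```text
tcp_pos: [0.4618, -0.0073, 0.093]
wrist_force: [0.2, 0.3, -0.2]
tcp_pos: [0.4625, -0.0072, 0.0923]
wrist_force: [-0.6, -0.1, 2.0]
tcp_pos: [0.4625, -0.0073, 0.0922]
wrist_force: [-2.6, -0.3, 7.2]
```

```bash
python3 -m jog '1 -0.3 -5 -0.4 0;1 -0.3 -5 -0.2 0;1 0 0 0 0' |grep -E 'tcp|wrist'
python3 -m jog '1 -0.3 -5 -0.2 0;1 -0.3 -5 -0.2 0;1 0 0 0 0' |grep -E 'tcp|wrist'
```

```text
tcp_pos: [0.462, -0.0177, 0.0921]
wrist_force: [-3.5, -0.7, 9.8]
tcp_pos: [0.4615, -0.0277, 0.092]
wrist_force: [-2.9, -0.9, 12.1]
```

```bash
python3 -m jog '1 -0.3 -5 0 0;1 -0.3 -4.2 0 0;1 0 0 0 0;1 0 0 0 0' |grep -E 'tcp|wrist'
python3 -m jog '1 0 0 3 0;1 0 0 20 0;1 0 30 40 0;1 0 40 20 0;1 0 30 10 0' |grep -E 'tcp|wrist'
python3 -m jog '1 0 0 0 0;1 0 0 0 0' |grep -E 'tcp|wrist'
python3 - <<'E'
from h import *
s=r.sense();c=crop('wrist',60,0,580,300,1.5,'w8.png')
p=c['pixels'][:300];w=(p.min(2)>170).astype(np.uint8);n,l,st,ct=cv2.connectedComponentsWithStats(w)
for i in range(1,n):
    if st[i,4]>200:print(st[i],ct[i].round(1))
E
```

```text
tcp_pos: [0.4609, -0.0368, 0.0914]
wrist_force: [-1.5, -1.0, 7.1]
tcp_pos: [0.4609, 0.065, 0.1847]
wrist_force: [-0.2, 0.3, -1.0]
tcp_pos: [0.4599, 0.0631, 0.1828]
wrist_force: [0.4, -0.5, -0.5]
[ 238    0   19   93 1494] [246.7  45.1]
[ 358    0   18   90 1490] [366.5  43.7]
[ 624   88   16  131 1517] [632.7 152.5]
[ 264   90   67   64 2959] [299.5 121.5]
[ 356  149   20  114 1884] [365.3 204.8]
[ 239  152   20  112 1846] [248.2 206.3]
```

View pics/w8.png

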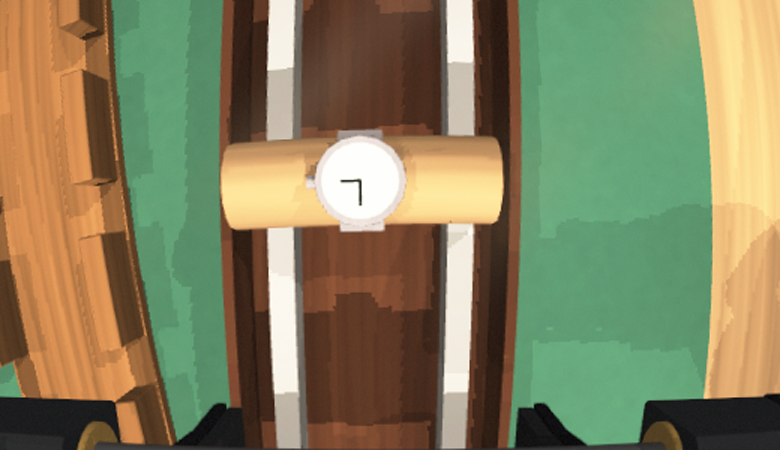

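Bar B's watch face is now very nearly up, at (360,181) between the bar edges at rows ~140 and ~226. Only two pictures remain, so I'll detect the bar and face numerically from here on.

```bash
cat >>h.py <<'E'
def detect(c,s,box=(130,0,440,275),za=.062,Y=Y,verbose=1):
    """wood bar silhouettes either side of the watch + face blob, in raw wrist pixels"""
    u0,v0,u1,v1=box;p=c['pixels'][v0:v1,u0:u1].astype(int);R,G,B=p[...,0],p[...,1],p[...,2]
    w=(p.min(2)>170).astype(np.uint8);n,l,st,ct=cv2.connectedComponentsWithStats(w)
    cand=[i for i in range(1,n) if 600<st[i,4]<5000 and .6<st[i,2]/st[i,3]<3 and st[i,4]/(st[i,2]*st[i,3])>.6]
    m=((R>150)&(G>.55*R)&(B<.75*R)&(R-B>50)&(R>G+15)).astype(np.uint8);m=cv2.morphologyEx(m,cv2.MORPH_OPEN,np.ones((5,5)))
    for i in cand:
        fc=ct[i]; fu,fv=int(fc[0]),int(fc[1]); E=[]
        for k in(-48,-40,40,48):
            rows=[v for v in np.flatnonzero(m[:,fu+k]) if abs(v-fv)<75] if 0<=fu+k<m.shape[1] else []
            if len(rows)>15:E.append((fu+k+u0,rows[0]+v0-.5,rows[-1]+v0+.5))
        print('face',(fc+[u0,v0]).round(1),st[i],'edges',E)
        if len(E)<2: continue
        E=np.array(E,float);q1=np.polyfit(E[:,0],E[:,1],1);q2=np.polyfit(E[:,0],E[:,2],1);u=fc[0]+u0
        print(angle(c,s,(u,np.polyval(q1,u)),(u,np.polyval(q2,u)),(u,fc[1]+v0),lambda p:p,za=za,Y=Y))
E
python3 - <<'E'
from h import *
s=r.sense();c=r.capture('wrist');detect(c,s)
m=lambda p:(60+(p[0]+.5)/1.5-.5,(p[1]+.5)/1.5-.5)
print(angle(c,s,(360,140.5),(360,225.5),(360.5,181),m))
a,b=[WP(c,s,*m(q),.062) for q in((222,187),(502,180))];print(a,b,(a+b)/2,np.degrees(np.arctan2(*(a-b)[1::-1])))
E
```

```text
face [299.4 121.9] [ 134   91   67   63 2945] edges [(251, np.float64(93.5), np.float64(151.5)), (259, np.float64(93.5), np.float64(151.5)), (339, np.float64(91.5), np.float64(149.5)), (347, np.float64(91.5), np.float64(149.5))]
('axisY', np.float64(0.0093), 'x', np.float64(0.4625), 'angle', np.float64(3.8))
('axisY', np.float64(0.0095), 'x', np.float64(0.4619), 'angle', np.float64(1.7))
[ 0.5322 -0.0272  0.062 ] [ 0.3931 -0.0199  0.062 ] [ 0.46265 -0.02355  0.062  ] -3.004139737361513
```

```bash
python3 -m jog '0.85 0 -9 0 10;0.85 1 -9 0 10;0.85 0 -9 0 10;0.85 0 -9 0 10;0.85 1 -10 0 10' |grep -E 'tcp'
python3 -m jog '0.85 0 -9 0 10;0.85 1 -10 0 10;0.85 0 -10 0 10;0.85 0 -10 0 10.2;0.85 0 0 0 0' |grep -E 'tcp|rot|width'
python3 -m jog '0.85 0 0 -30 0;0.85 0 0 -20 0;0.85 0 0 0 0;0.85 0 0 0 0' |grep -E 'tcp|rot|width'
```

```text
tcp_pos: [0.4621, 0.0162, 0.1828]
tcp_pos: [0.4631, -0.0227, 0.1828]
ee_rot: [[0.997, -0.071, -0.001], [-0.071, -0.997, -0.0], [-0.001, 0.0, -1.0]]
gripper_width: 0.849
tcp_pos: [0.4641, -0.0215, 0.134]
ee_rot: [[0.998, -0.068, 0.001], [-0.068, -0.998, -0.0], [0.001, -0.0, -1.0]]
gripper_width: 0.848
```

```bash
python3 -m jog '0.85 -1 -0.7 -25 0;0.85 0 0 -25 0;0.85 0 0 -20 0;0.85 0 0 -10 0;0.85 0 0 0 0' |grep -E 'tcp|wrist|width'
python3 -m jog '0.6 0 0 0 0;0.6 0 0 0 0;0.6 0 0 0 0;0.57 0 0 0 0;0.57 0 0 0 0' |grep -E 'tcp|wrist|width|gripper'
```

```text
tcp_pos: [0.4628, -0.0222, 0.0535]
wrist_force: [-0.6, -0.5, -0.7]
gripper_width: 0.848
tcp_pos: [0.4625, -0.0222, 0.0534]
wrist_force: [0.1, -0.8, 0.8]
gripper_width: 0.571
gripper_force: 0.0
```

```bash
python3 -m jog '0 0 0 0 0;0 0 0 0 0;0 0 0 0 0;0 0 0 0 0' |grep -E 'tcp|wrist|width|gripper'
python3 -m jog '0 0 0 10 0;0 0 0 20 0;0 0 0 40 0;0 0 0 40 0;0 0 0 0 0' |grep -E 'tcp|wrist|width|gripper'
```

```text
tcp_pos: [0.4625, -0.0223, 0.0533]
wrist_force: [-0.1, -1.2, 1.1]
gripper_width: 0.531
gripper_force: 30.0
tcp_pos: [0.4644, -0.0216, 0.1665]
wrist_force: [0.2, 0.0, -3.2]
gripper_width: 0.53
gripper_force: 30.0
```

```bash
python3 -m jog '0 40 -20 0 1.4;0 43 -21 0 1.4;0 43 -21 0 1.4;0 43 -21 0 1.4;0 42 -21 0 1.5' |grep -E 'tcp|width'
python3 -m jog '0 0 0 -20 0;0 0 0 -20 0;0 0 0 0 0;0 0 0 0 0' |grep -E 'tcp|rot|width'
python3 - <<'E'
from h import *
crop('wrist',40,0,640,330,1.33,'w9.png')
E
```

```text
tcp_pos: [0.6735, -0.1266, 0.1606]
gripper_width: 0.533
tcp_pos: [0.6735, -0.1262, 0.1231]
ee_rot: [[0.998, 0.057, -0.001], [0.057, -0.998, -0.0], [-0.001, 0.0, -1.0]]
gripper_width: 0.53
```

View pics/w9.png

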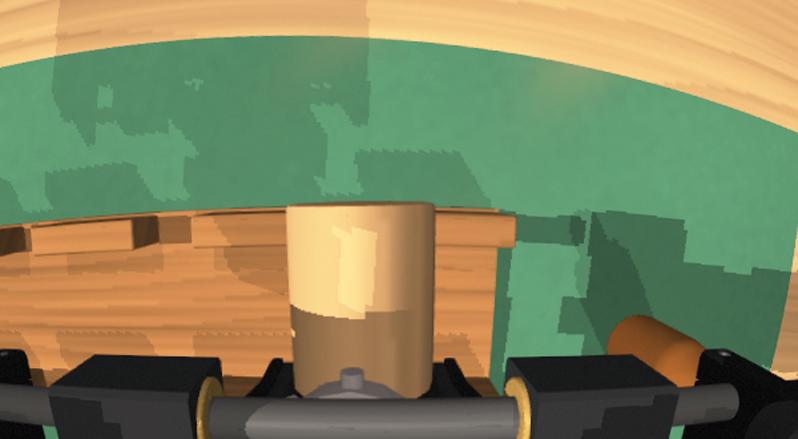

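The bar is held face up. The far comb's end is at (515,230), the block edge beside saddle 1 at (192,230), and the gap's other edge at (134,235).

```bash
python3 - <<'E'
from h import *
s=r.sense();c=r.capture('wrist')
g=lambda a,b,z:WP(c,s,40+(a+.5)/1.33-.5,(b+.5)/1.33-.5,z)
for q in((515,230),(192,230),(134,236),(33,240)):print(q,g(*q,.045))
a=np.radians(3.4);yv=np.array([-np.sin(a),np.cos(a),0]);xv=np.array([np.cos(a),np.sin(a),0])
print('saddle0 from end',g(515,230,.045)+.075*yv-.048*xv,'from edge',g(192,230,.045)-.084*yv-.048*xv, g(134,236,.045)-.116*yv-.048*xv,s['tcp_pos'])
E
```

```text
(515, 230) [ 0.7288 -0.1973  0.045 ]
(192, 230) [ 0.7202 -0.0396  0.045 ]
(134, 236) [ 0.7167 -0.0072  0.045 ]
(33, 240) [0.7145 0.0598 0.045 ]
saddle0 from end [ 0.67643651 -0.12527872  0.045     ] from edge [ 0.67726622 -0.12629885  0.045     ] [ 0.67566403 -0.12584253  0.045     ] [ 0.67385986 -0.12612924  0.12391069]
```

```bash
python3 -m jog '0 2.5 0 -20 0.1;0 0 0 -20 0;0 0 0 -15 0;0 0 0 -8 0;0 0 0 0 0' |grep -E 'tcp|width|wrist'
python3 -m jog '0 0 0 -5 0;0 0 0 0 0' |grep -E 'tcp|width|wrist'
```

```text
tcp_pos: [0.6757, -0.1263, 0.0595]
wrist_force: [-1.1, -0.5, -3.5]
gripper_width: 0.537
tcp_pos: [0.676, -0.1262, 0.0555]
wrist_force: [-0.3, 0.3, -2.5]
gripper_width: 0.533
```

```bash
for i in 1 2 ; do python3 -m jog '0 0 0 -1.5 0;0 0 0 0 0' |grep -E 'tcp|wrist';done; python3 -m jog '0 0 0 -1 0;0 0 0 0 0' |grep -E 'tcp|wrist'
```

```text
tcp_pos: [0.676, -0.1262, 0.0539]
wrist_force: [-1.2, -0.3, -3.2]
tcp_pos: [0.6763, -0.1262, 0.0526]
wrist_force: [0.5, 0.6, -1.5]
tcp_pos: [0.6764, -0.1262, 0.052]
wrist_force: [-0.5, 0.3, -0.5]
```

```bash
python3 -m jog '0 0 0 -0.8 0;0 0 0 0 0' |grep -E 'tcp|wrist'; python3 -m jog '0.6 0 0 0 0;0.7 0 0 0 0;0.8 0 0 0 0;0.85 0 0 0 0;0.85 0 0 0 0'|grep -E 'tcp|wrist|width'
python3 -m jog '0.85 0 0 10 0;0.85 0 0 30 0;0.85 0 0 40 0;0.85 0 0 50 0;0.85 -50 0 20 0'|grep -E 'tcp|wrist|width'
```

```text
tcp_pos: [0.6765, -0.1263, 0.0518]
wrist_force: [-1.1, 0.7, 5.7]
tcp_pos: [0.676, -0.1263, 0.0504]
wrist_force: [0.2, 0.5, -1.0]
gripper_width: 0.838
tcp_pos: [0.6294, -0.1264, 0.2045]
wrist_force: [-0.4, 0.7, 0.1]
gripper_width: 0.854
```

```bash
python3 -m jog '1 -37 0 0 0;1 0 0 0 0;1 0 0 0 0'|grep -E 'tcp'
python3 - <<'E'
from h import *
s=r.sense();c=r.capture('wrist')
p=c['pixels'][:275];w=(p.min(2)>170).astype(np.uint8);n,l,st,ct=cv2.connectedComponentsWithStats(w)
for i in range(1,n):
    if st[i,4]>300:print(st[i],ct[i].round(1),WP(c,s,*ct[i],.093))
t=r.capture('top')  # is bar A where it was? wood/white mask centroid in the bed region
q=t['pixels'][240:312,285:345].astype(int);m=(q[...,0]>170)&(q[...,0]-q[...,2]>60)&(q[...,1]>110)
v,u=np.nonzero(m);print('A px',u.mean()+285,v.mean()+240,m.sum(),P(t,u.mean()+285,v.mean()+240,.07))
E
```

```text
tcp_pos: [0.5897, -0.1263, 0.2014]
[ 285   87   58   60 2437] [313.4 118.3] [ 0.6755 -0.1218  0.093 ]
A px 307.66898954703834 273.44076655052265 574 [0.4739 0.1609 0.07  ]
```

```bash
python3 - <<'E'
from h import *
s=r.sense();c=r.capture('wrist');p=c['pixels'].astype(int);R,G,B=p[...,0],p[...,1],p[...,2]
for v in(60,66,72,78,160,165,170,175):
    print(v,[tuple(p[v,u]) for u in(270,276,350,356)],end=' ')
    g=cv2.GaussianBlur(c['pixels'][v-1:v+2],(5,1),0)[1].astype(int).sum(1);d=np.abs(np.diff(g));k=np.argsort(-d[240:390])[:6]+240;print(sorted(zip(k,d[k])))
crop('wrist',230,30,400,200,3.5,'w10.png',c)
E
```

```text
60 [(np.int64(194), np.int64(133), np.int64(79)), (np.int64(183), np.int64(126), np.int64(75)), (np.int64(137), np.int64(92), np.int64(55)), (np.int64(136), np.int64(90), np.int64(53))] [(np.int64(289), np.int64(28)), (np.int64(290), np.int64(49)), (np.int64(291), np.int64(46)), (np.int64(292), np.int64(27)), (np.int64(344), np.int64(22)), (np.int64(384), np.int64(23))]
66 [(np.int64(189), np.int64(128), np.int64(77)), (np.int64(189), np.int64(128), np.int64(77)), (np.int64(148), np.int64(98), np.int64(57)), (np.int64(146), np.int64(95), np.int64(54))] [(np.int64(289), np.int64(30)), (np.int64(290), np.int64(57)), (np.int64(291), np.int64(51)), (np.int64(383), np.int64(32)), (np.int64(384), np.int64(47)), (np.int64(385), np.int64(32))]
72 [(np.int64(200), np.int64(135), np.int64(80)), (np.int64(200), np.int64(134), np.int64(79)), (np.int64(148), np.int64(98), np.int64(58)), (np.int64(148), np.int64(97), np.int64(58))] [(np.int64(289), np.int64(29)), (np.int64(290), np.int64(51)), (np.int64(291), np.int64(44)), (np.int64(292), np.int64(25)), (np.int64(383), np.int64(44)), (np.int64(38
[... 1180 characters left out ...]
48)), (np.int64(128), np.int64(85), np.int64(48)), (np.int64(87), np.int64(60), np.int64(35)), (np.int64(88), np.int64(60), np.int64(35))] [(np.int64(289), np.int64(76)), (np.int64(290), np.int64(106)), (np.int64(291), np.int64(80)), (np.int64(292), np.int64(33)), (np.int64(344), np.int64(38)), (np.int64(345), np.int64(37))]
175 [(np.int64(224), np.int64(152), np.int64(88)), (np.int64(223), np.int64(150), np.int64(85)), (np.int64(147), np.int64(97), np.int64(58)), (np.int64(143), np.int64(96), np.int64(56))] [(np.int64(289), np.int64(41)), (np.int64(290), np.int64(64)), (np.int64(291), np.int64(52)), (np.int64(383), np.int64(28)), (np.int64(384), np.int64(36)), (np.int64(385), np.int64(26))]
```

View pics/w10.png

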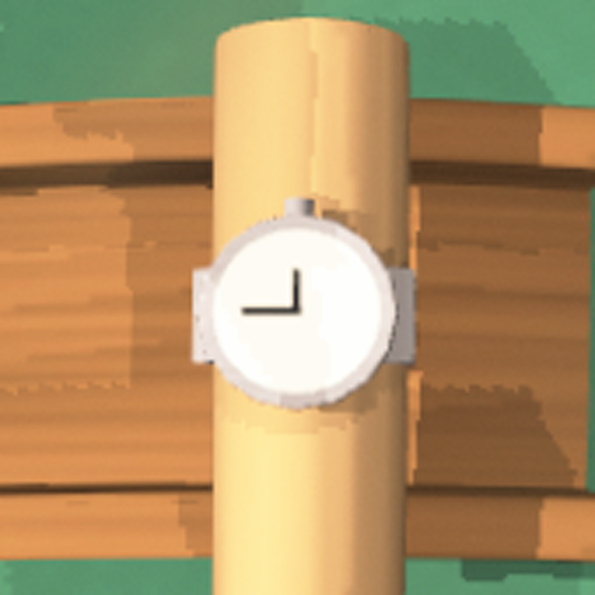

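Bar B is seated across both combs. Its face centre is at crop (304,312) against a bar centre of 311, so it is about 3° from upright, which I accept. The picture budget is used up, so bar A is done on numbers alone. I go above bar A.

```bash
python3 -m jog '1 -11 36 0 -9.7;1 -12 36 0 -9.7;1 -12 36 0 -9.7;1 -12 36 0 -9.7;1 -12 36 0 -9.7' |grep -E 'tcp'
python3 -m jog '1 -11 36 0 -9.7;1 -12 36 0 -9.7;1 -12 36 0 -9.7;1 -12 36 0 -9.7;1 -12 36 0 -9.7' |grep -E 'tcp'
python3 -m jog '1 0 0 0 0;1 0 0 0 0' |grep -E 'tcp|rot'
cat >>h.py <<'E'
def bars(c,s,lo=215,hi=410,za=.062):
    """bar edge rows in columns left and right of the watch, by runs of bright wood"""
    p=cv2.GaussianBlur(c['pixels'],(3,3),0).astype(int);R,G,B=p[...,0],p[...,1],p[...,2]
    m=(R>120)&(G>.58*R)&(R-B>45)&(G<.9*R)
    out=[]
    for u in range(lo,hi,8):
        col=np.r_[0,m[:275,u].astype(int),0];d=np.diff(col);a,b=np.flatnonzero(d==1),np.flatnonzero(d==-1)
        for i,j in zip(a,b):
            if 35<j-i<75:
                o,d1=wray(c,s,u,i-.5);_,d2=wray(c,s,u,j-.5);q=lambda d:np.array([d@Y,d[2]])/np.hypot(d@Y,d[2]);mm=q(d1)+q(d2)
                out.append((u,int(i),int(j),round(float(o@Y+mm[0]*(za-o[2])/mm[1]),4),float(WP(c,s,u,(i+j)/2,za)[0])))
    return out
E
python3 - <<'E'
from h import *
s=r.sense();c=r.capture('wrist')
for q in bars(c,s):print(q)
E
```

```text
tcp_pos: [0.5303, 0.0551, 0.2001]
tcp_pos: [0.4711, 0.2355, 0.2002]
tcp_pos: [0.4712, 0.2338, 0.2001]
ee_rot: [[-0.062, -0.998, -0.001], [-0.998, 0.062, -0.001], [0.001, 0.001, -1.0]]
(223, 111, 153, 0.1865, 0.5374)
(231, 109, 152, 0.1855, 0.5308)
(239, 108, 152, 0.1854, 0.5243)
(247, 108, 152, 0.1856, 0.5179)
(255, 108, 152, 0.1857, 0.5115)
(263, 106, 152, 0.1851, 0.5051)
(271, 100, 151, 0.1824, 0.4986)
(279, 107, 151, 0.1853, 0.4926)
(287, 108, 151, 0.1857, 0.4863)
(327, 107, 151, 0.1852, 0.4552)
(335, 106, 151, 0.1848, 0.449)
(343, 107, 151, 0.185, 0.4428)
(351, 107, 151, 0.1849, 0.4365)
(359, 107, 151, 0.1847, 0.4302)
(367, 107, 150, 0.1841, 0.4239)
(375, 108, 150, 0.1843, 0.4175)
(383, 108, 150, 0.184, 0.4111)
(391, 112, 160, 0.1893, 0.4049)
```

```bash
python3 - <<'E'
from h import *
s=r.sense();c=r.capture('wrist');p=c['pixels']
for u in(255,355):print(u,[tuple(int(k) for k in p[v,u]) for v in range(86,172,3)])
for u in(295,304,312,320):print(u,[tuple(int(k) for k in p[v,u]) for v in range(66,180,4)])
E
```

```text
255 [(201, 190, 173), (199, 190, 173), (199, 191, 174), (202, 191, 174), (201, 189, 174), (203, 189, 175), (201, 189, 176), (202, 191, 176), (167, 125, 84), (181, 135, 90), (196, 147, 98), (210, 158, 105), (223, 169, 111), (235, 185, 122), (244, 199, 131), (249, 211, 139), (251, 219, 145), (250, 215, 142), (249, 207, 137), (252, 221, 146), (253, 226, 154), (253, 224, 151), (254, 229, 156), (254, 228, 155), (245, 199, 131), (238, 190, 124), (234, 220, 195), (239, 232, 220), (239, 232, 220)]
355 [(99, 94, 87), (97, 91, 84), (96, 91, 83), (97, 92, 85), (95, 90, 83), (96, 91, 85), (98, 93, 86), (105, 86, 66), (165, 124, 83), (183, 137, 90), (194, 144, 98), (204, 151, 101), (218, 164, 108), (232, 178, 120), (242, 196, 129), (246, 202, 132), (250, 213, 141), (251, 220, 147), (250, 216, 142), (251, 216, 143), (252, 222, 146), (253, 226, 152), (254, 231, 157), (252, 222, 148), (240, 190, 126), (234, 183, 121), (161, 152, 139), (158, 149, 136), (174, 166, 152)]
295 [(100, 64, 43), (99, 62, 40), (98, 61, 41), (98, 60, 40), (97, 59, 40), (100, 61, 43), (162, 149, 143), (168, 154, 148), (151, 13
[... 941 characters left out ...]
9), (30, 28, 28), (36, 32, 35), (47, 43, 42), (49, 47, 48), (50, 48, 46), (47, 46, 45), (52, 49, 47), (63, 57, 56), (58, 53, 53), (49, 47, 47), (91, 84, 81), (194, 177, 169), (218, 200, 190), (214, 198, 189), (119, 70, 47), (118, 70, 46)]
320 [(98, 60, 40), (97, 58, 38), (98, 60, 40), (97, 59, 40), (97, 60, 39), (98, 59, 39), (194, 180, 171), (194, 179, 171), (204, 187, 180), (77, 72, 70), (82, 72, 67), (167, 125, 83), (189, 143, 94), (181, 136, 90), (221, 166, 110), (223, 168, 114), (233, 180, 120), (240, 191, 127), (249, 212, 142), (248, 209, 138), (243, 197, 130), (247, 205, 136), (251, 217, 143), (227, 173, 115), (193, 143, 95), (125, 76, 49), (124, 76, 48), (125, 76, 47), (123, 74, 47)]
```

```bash
python3 - <<'E'
from h import *
s=r.sense();c=r.capture('wrist')
print(s['tcp_pos'],angle(c,s,(305,108.5),(305,163),(305,92),lambda p:p), angle(c,s,(305,108.5),(305,163),(305,87),lambda p:p,R=.0386))
E
python3 -m jog '1 -1 -38 -20 0;1 -1 -37 -30 0;1 0 0 -30 0;1 0 0 -15 0;1 0 0 0 0' |grep -E 'tcp|wrist'
```

```text
[0.47133712 0.23309271 0.20029477] ('axisY', np.float64(0.1904), 'x', np.float64(0.4704), 'angle', np.float64(-82.2)) ('axisY', np.float64(0.1904), 'x', np.float64(0.47), 'angle', np.float64(-74.8))
tcp_pos: [0.4686, 0.1575, 0.1046]
wrist_force: [0.5, -0.4, -0.1]
```

```bash
python3 -m jog '1 1.5 1 -9 0;1 0 0 -2 0;1 0 0 0 0' |grep -E 'tcp|wrist'
for i in 1 2; do python3 -m jog '1 0 0 -0.7 0;1 0 0 0 0' |grep -E 'tcp|wrist';done
```

```text
tcp_pos: [0.4706, 0.1599, 0.0947]
wrist_force: [-0.4, -0.0, -0.5]
tcp_pos: [0.4705, 0.1599, 0.094]
wrist_force: [0.4, -0.3, 0.1]
tcp_pos: [0.4705, 0.1597, 0.0931]
wrist_force: [-0.4, 0.4, -0.0]
```

```bash
python3 -m jog '1 0 0 -0.6 0;1 0 0 0 0' |grep -E 'tcp|wrist'
```

```text
tcp_pos: [0.4705, 0.1597, 0.0925]
wrist_force: [0.7, -0.5, 0.1]
```

```bash
python3 -m jog '1 0 0 -0.7 0;1 0 0 0 0' |grep -E 'tcp|wrist';python3 -m jog '1 0 0 -0.6 0;1 0 0 0 0' |grep -E 'tcp|wrist'
```

```text
tcp_pos: [0.4706, 0.1599, 0.0923]
wrist_force: [-0.9, 0.4, 4.3]
tcp_pos: [0.4706, 0.1599, 0.0921]
wrist_force: [-3.0, -0.6, 7.7]
```

```bash
python3 -m jog '1 0.3 5 -0.2 0;1 0.4 5 -0.2 0;1 0.3 5 -0.1 0;1 0.4 5 0 0;1 0 0 0 0' |grep -E 'tcp|wrist'
python3 -m jog '1 0.3 5 0 0;1 0.4 5 0 0;1 0 0 0 0' |grep -E 'tcp|wrist'
```

```text
tcp_pos: [0.4719, 0.1804, 0.0917]
wrist_force: [-3.8, 0.9, 9.4]
tcp_pos: [0.4726, 0.1902, 0.0907]
wrist_force: [-1.7, 1.2, 4.7]
```

```bash
python3 -m jog '1 0.3 5 -0.3 0;1 0.4 5 -0.2 0;1 0 0 0 0' |grep -E 'tcp|wrist'
python3 -m jog '1 0.3 5 -0.2 0;1 0.4 5 -0.2 0;1 0 0 0 0' |grep -E 'tcp|wrist'
```

```text
tcp_pos: [0.4734, 0.2, 0.0899]
wrist_force: [0.4, -0.8, -0.8]
tcp_pos: [0.4741, 0.2102, 0.0898]
wrist_force: [0.3, -0.2, -0.7]
```

Contact ended because the pads travel twice as far as the bar. Each stroke must therefore start behind the bar's axis. I lift and re-measure.

```bash
python3 -m jog '1 0 0 20 0;1 0 20 40 0;1 0 25 50 0;1 0 0 0 0;1 0 0 0 0' |grep -E 'tcp'
cat >>h.py <<'E'
def edges(c,u,v0=60,v1=215):
    """row extent of wood along column u"""
    p=cv2.GaussianBlur(c['pixels'],(3,3),0).astype(int)[v0:v1,u];R,G,B=p.T
    m=((R>140)&(R-B>60)&(G>.6*R)).astype(np.uint8);m=cv2.morphologyEx(m[:,None],cv2.MORPH_CLOSE,np.ones((9,1),np.uint8))[:,0]
    d=np.diff(np.r_[0,m.astype(int),0]);a,b=np.flatnonzero(d==1),np.flatnonzero(d==-1)
    return [(int(i)+v0-.5,int(j)+v0-.5) for i,j in zip(a,b) if j-i>25]
def look():
    s=r.sense();c=r.capture('wrist');print(s['tcp_pos'].round(4))
    E=[(u,e) for u in(240,250,260,350,360,370) for e in edges(c,u)];print(E)
    p=c['pixels'];w=(p[:270,230:400].min(2)>170).astype(np.uint8);n,l,st,ct=cv2.connectedComponentsWithStats(w)
    f=[(st[i].tolist(),(ct[i]+[230,0]).round(1)) for i in range(1,n) if st[i,4]>150];print('white',f)
    print('col305',[tuple(int(k) for k in p[v,305]) for v in range(60,215,5)])
    return s,c,E
E
python3 -c "
from h import *
s,c,E=look()
L=np.mean([e for u,e in E],0);print(angle(c,s,(305,L[0]),(305,L[1]),(305,L[0]),lambda p:p))"
```

```text
tcp_pos: [0.4734, 0.2545, 0.1994]
[0.4734 0.2545 0.1994]
[(240, (108.5, 162.5)), (250, (107.5, 162.5)), (260, (107.5, 162.5)), (350, (106.5, 160.5)), (360, (106.5, 161.5)), (370, (106.5, 161.5))]
white [([13, 0, 18, 107, 1489], array([251.2,  48.6])), ([127, 0, 17, 106, 1678], array([364.9,  51.5])), ([55, 87, 44, 20, 605], array([306.9,  96.3])), ([56, 105, 44, 27, 809], array([307.2, 118.2])), ([13, 163, 16, 47, 683], array([250.8, 185.1])), ([126, 162, 16, 18, 280], array([363.5, 170.4]))]
col305 [(100, 63, 44), (98, 60, 39), (99, 63, 41), (99, 62, 41), (99, 60, 39), (126, 104, 90), (209, 194, 176), (121, 113, 102), (151, 140, 128), (210, 195, 177), (241, 231, 225), (246, 237, 231), (242, 232, 225), (233, 220, 212), (223, 208, 199), (46, 43, 44), (50, 46, 45), (59, 55, 54), (58, 55, 53), (45, 43, 43), (42, 38, 36), (118, 108, 105), (243, 232, 225), (79, 49, 33), (78, 47, 32), (78, 47, 31), (79, 48, 34), (94, 57, 39), (95, 56, 38), (79, 48, 31), (84, 50, 34)]
('axisY', np.float64(0.211), 'x', np.float64(0.4727), 'angle', np.float64(-35.1))
```

```bash
python3 -c "
from h import *
s=r.sense();c=r.capture('wrist')
for v in(94,96.5,99):print(angle(c,s,(305,107.3),(305,162),(305,v),lambda p:p))"
python3 -m jog '1 -1 -40 -20 0;1 -1 -40 -40 0;1 0 -3 -35 0;1 0 0 0 0;1 0 0 0 0' |grep -E 'tcp|wrist'
```

```text
('axisY', np.float64(0.2105), 'x', np.float64(0.4719), 'angle', np.float64(-67.2))
('axisY', np.float64(0.2105), 'x', np.float64(0.472), 'angle', np.float64(-57.7))
('axisY', np.float64(0.2105), 'x', np.float64(0.4721), 'angle', np.float64(-51.1))
tcp_pos: [0.4728, 0.1722, 0.1055]
wrist_force: [-0.4, 0.1, 0.3]
```

```bash
python3 -m jog '1 0 -1 -9 0;1 0 0 -3 0;1 0 0 0 0' |grep -E 'tcp|wrist'
python3 -m jog '1 0 0 -1 0;1 0 0 0 0' |grep -E 'tcp|wrist';python3 -m jog '1 0 0 -0.6 0;1 0 0 0 0' |grep -E 'tcp|wrist'
```

```text
tcp_pos: [0.4719, 0.1709, 0.0929]
wrist_force: [0.0, -0.2, 0.4]
tcp_pos: [0.4722, 0.171, 0.0923]
wrist_force: [-0.9, 0.0, 2.4]
tcp_pos: [0.4722, 0.171, 0.0922]
wrist_force: [-2.3, -0.6, 7.5]
```

```bash
python3 -m jog '1 0.3 5 -0.2 0;1 0.4 5 -0.1 0;1 0.3 5 0 0;1 0 0 0 0' |grep -E 'tcp|wrist'
python3 -m jog '1 0.3 5 -0.1 0;1 0.4 5 -0.1 0;1 0.4 6 0 0;1 0 0 0 0' |grep -E 'tcp|wrist'
python3 -m jog '1 0 0 20 0;1 0 30 40 0;1 0 35 40 0;1 0 0 0 0;1 0 0 0 0' |grep -E 'tcp'
python3 -c "
from h import *
s,c,E=look()"
```

```text
tcp_pos: [0.4731, 0.1863, 0.0922]
wrist_force: [-3.2, 0.9, 9.2]
tcp_pos: [0.4741, 0.2023, 0.0921]
wrist_force: [-4.1, 0.2, 10.0]
tcp_pos: [0.4734, 0.2664, 0.1899]
[0.4734 0.2664 0.1899]
[(240, (111.5, 167.5)), (250, (110.5, 167.5)), (260, (110.5, 167.5)), (350, (109.5, 166.5)), (360, (109.5, 166.5)), (370, (109.5, 166.5))]
white [([10, 0, 18, 63, 1029], array([248.5,  30.4])), ([127, 0, 18, 109, 1775], array([365.2,  52.8])), ([10, 91, 15, 19, 191], array([248.2, 101.7])), ([41, 98, 64, 65, 2748], array([304.9, 128.7]))]
col305 [(100, 62, 41), (102, 62, 42), (99, 60, 39), (99, 60, 38), (100, 61, 39), (100, 60, 39), (99, 60, 39), (99, 59, 38), (233, 222, 211), (253, 250, 241), (253, 250, 241), (253, 250, 242), (253, 250, 242), (62, 57, 55), (43, 38, 41), (42, 37, 41), (253, 251, 243), (253, 251, 242), (226, 210, 202), (224, 208, 200), (251, 244, 239), (40, 36, 36), (78, 48, 31), (79, 48, 32), (79, 48, 32), (77, 46, 30), (77, 45, 31), (50, 29, 18), (99, 60, 38), (77, 77, 54), (58, 92, 69)]
```

```bash
cat >>h.py <<'E'
def face(c,thr=236,box=(250,60,360,215)):
    u0,v0,u1,v1=box;p=c['pixels'][v0:v1,u0:u1];w=((p[...,2]>thr)&(p[...,1]>246)).astype(np.uint8)
    w=cv2.morphologyEx(w,cv2.MORPH_OPEN,np.ones((3,3),np.uint8))
    k=max(cv2.findContours(w,cv2.RETR_EXTERNAL,cv2.CHAIN_APPROX_NONE)[0],key=cv2.contourArea)
    e=cv2.fitEllipse(cv2.convexHull(k));print('bbox',np.array(cv2.boundingRect(k))+[u0,v0,0,0],'ell',np.round(e[0],1)+[u0,v0],np.round(e[1],1),round(e[2]));return np.array(e[0])+[u0,v0]
E
python3 -c "
from h import *
s=r.sense();c=r.capture('wrist');f=face(c)
print(angle(c,s,(305,110.3),(305,167),f,lambda p:p))
print([tuple(int(k) for k in c['pixels'][v,290]) for v in range(92,170,3)])"
```

```text
bbox [281 103  49  45] ell [304.9 124.6] [44.7 48.2] 84
('axisY', np.float64(0.2255), 'x', np.float64(0.4731), 'angle', np.float64(-16.0))
[(95, 56, 39), (93, 55, 36), (93, 56, 37), (146, 110, 94), (218, 201, 193), (251, 247, 236), (253, 250, 241), (253, 250, 241), (253, 251, 242), (253, 250, 242), (253, 250, 242), (253, 251, 241), (253, 251, 242), (253, 251, 243), (253, 251, 243), (253, 251, 242), (253, 251, 243), (248, 242, 231), (223, 208, 200), (201, 185, 178), (197, 166, 140), (234, 182, 119), (247, 204, 135), (246, 201, 134), (234, 183, 122), (172, 126, 84)]
```

```bash
python3 -m jog '1 0 -38 -20 0;1 -1 -37 -40 0;1 0 0 -25 0;1 0 0 0 0;1 0 0 0 0' |grep -E 'tcp|wrist'
python3 -m jog '1 0 0 -8 0;1 0 0 -3.5 0;1 0 0 0 0' |grep -E 'tcp|wrist'
```

```text
tcp_pos: [0.4737, 0.192, 0.1063]
wrist_force: [-1.2, 0.3, 0.3]
tcp_pos: [0.4729, 0.1918, 0.0941]
wrist_force: [-0.5, -0.3, -0.7]
```

```bash
python3 -m jog '1 0 0 -1.4 0;1 0 0 0 0' |grep -E 'tcp|wrist';python3 -m jog '1 0 0 -0.7 0;1 0 0 0 0' |grep -E 'tcp|wrist';python3 -m jog '1 0 0 -0.6 0;1 0 0 0 0' |grep -E 'tcp|wrist'
```

```text
tcp_pos: [0.4731, 0.1918, 0.0929]
wrist_force: [-0.1, -0.4, -0.3]
tcp_pos: [0.4732, 0.1919, 0.0923]
wrist_force: [-0.3, -0.5, 1.6]
tcp_pos: [0.4733, 0.1919, 0.0922]
wrist_force: [-2.3, 0.2, 5.2]
```

```bash
python3 -m jog '1 0.3 4 -0.2 0;1 0.2 4 0 0;1 0.3 4 0 0;1 0 0 0 0' |grep -E 'tcp|wrist'
python3 -m jog '1 0 0 20 0;1 0 30 40 0;1 0 35 40 0;1 0 10 0 0;1 0 0 0 0' |grep -E 'tcp'
python3 -c "
from h import *
s,c,E=look();f=face(c);L=np.mean([e for u,e in E],0)
print(angle(c,s,(305,L[0]),(305,L[1]),f,lambda p:p))
print([tuple(int(k) for k in c['pixels'][v,290]) for v in range(92,170,3)])"
```

```text
tcp_pos: [0.474, 0.2042, 0.0922]
wrist_force: [-2.5, 0.1, 6.5]
tcp_pos: [0.4732, 0.2789, 0.1905]
[0.4732 0.2789 0.1905]
[(240, (102.5, 159.5)), (250, (102.5, 158.5)), (260, (101.5, 158.5)), (350, (101.5, 157.5)), (360, (100.5, 157.5)), (370, (101.5, 157.5))]
white [([9, 0, 18, 56, 904], array([247.6,  26.9])), ([126, 0, 17, 100, 1620], array([364.1,  48.3])), ([39, 97, 65, 64, 2810], array([303.7, 127.7]))]
col305 [(103, 63, 43), (100, 61, 39), (101, 61, 40), (100, 62, 39), (100, 61, 39), (100, 59, 37), (102, 59, 39), (145, 126, 118), (239, 229, 224), (254, 254, 251), (254, 254, 251), (254, 254, 251), (254, 254, 251), (210, 209, 190), (209, 209, 189), (201, 201, 183), (205, 206, 186), (254, 254, 251), (250, 247, 239), (230, 218, 208), (177, 154, 144), (78, 47, 31), (77, 47, 32), (75, 44, 30), (63, 37, 25), (96, 59, 38), (85, 70, 49), (57, 93, 68), (57, 90, 67), (67, 112, 83), (62, 101, 74)]
bbox [280 102  49  49] ell [304.  125.7] [48.8 49.5] 86
('axisY', np.float64(0.2319), 'x', np.float64(0.4739), 'angle', np.float64(-3.0))
[(91, 55, 39), (119, 94, 82), (145, 117, 107), (214, 196, 187), (235, 224, 219), (254, 254, 251), (254, 254, 251), (254, 254, 251), (254, 254, 251), (254, 254, 251), (254, 254, 250), (254, 254, 250), (254, 254, 251), (254, 254, 251), (254, 254, 251), (254, 254, 251), (254, 254, 251), (254, 254, 251), (250, 247, 240), (236, 224, 219), (234, 203, 167), (232, 198, 160), (156, 123, 97), (79, 49, 32), (80, 46, 31), (81, 48, 33)]
```

```bash
python3 -m jog '0.85 0 -8.7 0 10;0.85 0 -8.7 0 10;0.85 0 -8.7 0 10;0.85 0 -8.7 0 10;0.85 0 -8.7 0 10' |grep -E 'tcp'
python3 -m jog '0.85 0 -8.8 0 10;0.85 0 -8.8 0 10;0.85 0 -8.8 0 10;0.85 0 -8.8 0 9.9;0.85 0 0 0 0' |grep -E 'tcp|rot|width'
python3 -m jog '0.85 0 0 -30 0;0.85 0 0 -25 0;0.85 0 0 0 0;0.85 0 0 0 0' |grep -E 'tcp|rot|width'
```

```text
tcp_pos: [0.4731, 0.2334, 0.1898]
tcp_pos: [0.4732, 0.1984, 0.1901]
ee_rot: [[0.998, -0.069, -0.002], [-0.069, -0.998, -0.002], [-0.002, 0.002, -1.0]]
gripper_width: 0.853
tcp_pos: [0.4744, 0.2003, 0.1369]
ee_rot: [[0.998, -0.066, 0.001], [-0.066, -0.998, 0.0], [0.001, -0.0, -1.0]]
gripper_width: 0.853
```

```bash
python3 -m jog '0.78 -1 0 -25 0;0.78 0 0 -25 0;0.78 0 0 -20 0;0.78 0 0 -13 0;0.78 0 0 0 0' |grep -E 'tcp|wrist|width'
python3 -m jog '0.6 0 0 0 0;0.6 0 0 0 0;0.6 0 0 0 0;0.57 0 0 0 0;0.57 0 0 0 0' |grep -E 'tcp|wrist|width|gripper'
python3 -m jog '0 0 0 0 0;0 0 0 0 0;0 0 0 0 0;0 0 0 0 0' |grep -E 'tcp|wrist|width|gripper'
python3 -m jog '0 0 0 10 0;0 0 0 20 0;0 0 0 40 0;0 0 0 40 0;0 0 0 0 0' |grep -E 'tcp|wrist|width|gripper'
```

```text
tcp_pos: [0.4729, 0.2001, 0.0533]
wrist_force: [-0.2, -0.7, 0.1]
gripper_width: 0.779
tcp_pos: [0.4729, 0.2001, 0.0534]
wrist_force: [0.6, -1.4, -0.7]
gripper_width: 0.572
gripper_force: 0.0
tcp_pos: [0.4728, 0.1999, 0.0533]
wrist_force: [0.7, -1.3, 1.2]
gripper_width: 0.532
gripper_force: 30.0
tcp_pos: [0.4745, 0.2015, 0.1667]
wrist_force: [0.4, -0.1, -3.2]
gripper_width: 0.533
gripper_force: 30.0
```

```bash
python3 -m jog '0 38 -25 0 1.4;0 38 -26 0 1.4;0 38 -26 0 1.4;0 38 -26 0 1.4;0 38 -25 0 1.5' |grep -E 'tcp|width'
python3 -m jog '0 0 0 -25 0;0 0 0 -25 0;0 0 0 0 0;0 0 0 0 0' |grep -E 'tcp|rot|width'
```

```text
tcp_pos: [0.6627, 0.0711, 0.1606]
gripper_width: 0.533
tcp_pos: [0.663, 0.0722, 0.1133]
ee_rot: [[0.998, 0.059, -0.0], [0.059, -0.998, -0.0], [-0.0, 0.0, -1.0]]
gripper_width: 0.533
```

```bash
python3 -m jog '0 1.5 1.4 -20 0;0 0 0 -18 0;0 0 0 -14 0;0 0 0 -5 0;0 0 0 0 0' |grep -E 'tcp|width|wrist'
python3 -m jog '0 0 0 -2.5 0;0 0 0 0 0' |grep -E 'tcp|width|wrist'
```

```text
tcp_pos: [0.6645, 0.0734, 0.0562]
wrist_force: [-0.1, 0.6, -3.2]
gripper_width: 0.532
tcp_pos: [0.6646, 0.0735, 0.0542]
wrist_force: [0.3, 0.4, -4.1]
gripper_width: 0.533
```

```bash
for i in 1 2; do python3 -m jog '0 0 0 -1.2 0;0 0 0 0 0' |grep -E 'tcp|wrist';done; python3 -m jog '0 0 0 -0.7 0;0 0 0 0 0' |grep -E 'tcp|wrist'
```

```text
tcp_pos: [0.6645, 0.0735, 0.0528]
wrist_force: [0.4, 0.2, -3.4]
tcp_pos: [0.6647, 0.0736, 0.0519]
wrist_force: [0.1, -0.5, -0.5]
tcp_pos: [0.6648, 0.0737, 0.0516]
wrist_force: [-2.1, 0.7, 2.1]
```

```bash
python3 -m jog '0 0 0 -0.5 0;0 0 0 0 0' |grep -E 'tcp|wrist'; python3 -m jog '0.6 0 0 0 0;0.7 0 0 0 0;0.8 0 0 0 0;0.85 0 0 0 0;0.85 0 0 0 0'|grep -E 'tcp|wrist|width'
python3 -m jog '0.85 0 0 10 0;0.85 0 0 30 0;0.85 0 0 40 0;0.85 0 0 50 0;0.85 -50 0 20 0'|grep -E 'tcp|wrist|width'
python3 -m jog '1 -38 0 0 0;1 0 0 0 0;1 0 0 0 0'|grep -E 'tcp|time'
python3 - <<'E'
from h import *
s=r.sense();c=r.capture('wrist');f=face(c,box=(230,40,400,220))
Ys=np.array([-.058,.998,0]);p=c['pixels']
for v in(72,78,168,174,180):
    g=cv2.GaussianBlur(p[v-1:v+2],(5,3),0)[1].astype(int).sum(1);d=np.abs(np.diff(g));k=np.argsort(-d[270:360])[:7]+270;print(v,sorted((int(a),int(d[a])) for a in k))
b=p[:275];w=(b.min(2)>170).astype(np.uint8);n,l,st,ct=cv2.connectedComponentsWithStats(w)
for i in range(1,n):
    if st[i,4]>300:print(st[i],ct[i].round(1),WP(c,s,*ct[i],.093))
E
```

```text
tcp_pos: [0.6648, 0.0737, 0.0514]
wrist_force: [-2.1, 1.2, 4.9]
tcp_pos: [0.6644, 0.0734, 0.0501]
wrist_force: [0.4, -0.5, -0.8]
gripper_width: 0.836
tcp_pos: [0.6177, 0.074, 0.2042]
wrist_force: [0.4, 1.0, 0.6]
gripper_width: 0.849
time_s: 55.7
tcp_pos: [0.5771, 0.0736, 0.2012]
bbox [296  93  47  45] ell [319.5 115.1] [45.3 47. ] 88
72 [(289, 28), (290, 60), (291, 64), (292, 41), (293, 22), (340, 20), (341, 19)]
78 [(289, 76), (290, 128), (291, 110), (292, 54), (345, 39), (346, 48), (347, 33)]
168 [(289, 68), (290, 112), (291, 97), (292, 51), (344, 31), (345, 40), (346, 25)]
174 [(289, 29), (290, 53), (291, 58), (292, 40), (293, 21), (339, 21), (340, 22)]
180 [(289, 23), (290, 48), (291, 59), (292, 44), (293, 22), (339, 20), (340, 23)]
[ 288   83   60   60 2494] [317.6 114.9] [0.6655 0.0754 0.093 ]
[ 539  107   39   52 1381] [557.9 134.5] [ 0.6757 -0.1211  0.093 ]
[  46  113   42   57 1840] [ 66.6 140.8] [0.647  0.2798 0.093 ]
[ 49 233  34  26 466] [ 62.2 241.9] [0.5603 0.2909 0.093 ]
[163 263  40  12 341] [180.2 269.7] [0.545  0.1758 0.093 ]
```

Bar A reads about 0° and bar B about 3°. Last check: a numeric diff of the top view against the start picture, to verify the tray contents and the bystanders.

```bash
python3 -m jog '1 -50 -40 40 0;1 -40 -50 20 0;1 0 -50 0 0;1 0 -50 0 0;1 0 0 0 0'|grep -E 'tcp|time|wrist'
python3 - <<'E'
from h import *
t=r.capture('top');a=cv2.imread('pics/top0.png')[:,:,::-1].astype(int);d=np.abs(t['pixels'].astype(int)-a).max(2)
w=(d>35).astype(np.uint8);n,l,st,ct=cv2.connectedComponentsWithStats(w,connectivity=8)
for i in range(1,n):
    if st[i,4]>25:print(st[i],P(t,*ct[i],.02))
o=P(t,227,285,.005);print('tray ctr',o)
for nme,(u,v) in dict(jar=(250,205),bottle=(493,195),box=(523,285)).items():print(nme,d[v-14:v+14,u-14:u+14].max())
E
```

```text
time_s: 56.38
tcp_pos: [0.4983, -0.109, 0.2517]
wrist_force: [0.1, 0.2, -0.8]
[203   6  17   7  62] [1.1625 0.4029 0.02  ]
[274  94  44  18 281] [0.9176 0.185  0.02  ]
[285 108  39   7 145] [0.8904 0.1611 0.02  ]
[298 117  35   6  81] [0.8651 0.1348 0.02  ]
[253 126  18   6  43] [0.8469 0.2754 0.02  ]
[321 133  21   3  42] [0.8293 0.0986 0.02  ]
[ 325  154   91   69 2887] [0.6789 0.0166 0.02  ]
[380 160  11  10  32] [ 0.7482 -0.0398  0.02  ]
[ 405  162   46   55 1540] [ 0.6806 -0.1497  0.02  ]
[429 167  14   8  87] [ 0.731  -0.1682  0.02  ]
[389 172   7   5  28] [ 0.7235 -0.0556  0.02  ]
[453 176  20  30 422] [ 0.6789 -0.2308  0.02  ]
[161 196  36  23 198] [0.6599 0.4855 0.02  ]
[246 196  14  20  38] [0.6401 0.2942 0.02  ]
[404 199   8   8  30] [ 0.6527 -0.0949  0.02  ]
[439 213  26   5  73] [ 0.6181 -0.2058  0.02  ]
[361 218  27   4  64] [ 0.6071 -0.0091  0.02  ]
[173 220  25  12 206] [0.6016 0.4682 0.02  ]
[320 220   9   7  51] [0.6009 0.1192 0.02  ]
[  294   229   203   251 22739] [ 0.2825 -0.0409  0.02  ]
[ 543  234   97   59 2804] [ 0.5115 -0.5845  0.02  ]
[226 247  20  10  86] [0.5353 0.3531 0.02  ]
[ 297  247   37   55 1195] [0.4694 0.1525 0.02  ]
[503 251  41  21 592] [ 0.5    -0.3917  0.02  ]
[205 255  19  64 688] [0.4333 0.4044 0.02  ]
[338 255  17   3  43] [0.5162 0.0657 0.02  ]
[222 259  23  63 501] [0.457  0.3477 0.02  ]
[274 338   9  13  43] [0.2987 0.236  0.02  ]
[  16  354  137  126 6006] [0.1497 0.737  0.02  ]
[273 370  28  25 214] [0.2008 0.2157 0.02  ]
[305 404   7   6  27] [0.1405 0.1665 0.02  ]
[571 405  35  10 180] [ 0.1249 -0.5294  0.02  ]
[ 33 407  18  28 375] [0.1136 0.8388 0.02  ]
[ 13 409   4  22  61] [0.1209 0.9052 0.02  ]
[280 430  15  16  82] [0.0641 0.2208 0.02  ]
[ 473  435  167   45 1848] [-0.014  -0.5638  0.02  ]
[512 436  75  21 766] [ 0.0366 -0.411   0.02  ]
tray ctr [0.4476 0.3702 0.005 ]
jar 45
bottle 14
box 50
```

```bash
python3 -c "
from station import r
print(r.finish_job())"
```

```text
the job is handed in; nothing more can be done
None
```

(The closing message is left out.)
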